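Dry-build the harbour light and the quay shed

ROBOT

A 6-joint arm with a two-finger parallel gripper is mounted at the origin on the work surface. World frame = base frame: x ahead of the robot, y to its left, z up, the work surface at z = 0. Lengths are in m, angles in rad, forces in N, time in s.
With the tool pointing down it reaches from about 0.35 to 0.85 m from the base axis. Payload 8.1 kg.
Tool frame: the origin (TCP) lies midway between the tips of the shut fingers; the grasp point (between the pads) lies 19 mm behind it; z points along the fingers, y is the direction in which the jaws open and shut (so a half turn about z gives the same grasp; the last joint's range is limited). The gripper opens to 93 mm and grips with 3 to 60 N. Pads are 15 mm wide; open, the fingers measure 128 mm over their backs; the gripper's body (75 mm by 188 mm) begins 65 mm behind the grasp point.
Start: joints at [-1.199, 0.13, 1.488, -0, 1.523, -0.085], TCP at [0.265, -0.538, 0.188] pointing down, gripper open.
Joint ranges: [-2.96, 2.96], [-0.89, 2.26], [0.02, 2.5], [-1.34, 4.48], [0, 2.73], [-2.66, 2.66]. Speed limits (rad/s): [2.39, 2.39, 2.79, 3.14, 3.14, 3.14].

INTERFACE

Orientations are given as a rotation vector (axis times angle).
In Python, from plant import robot gives the robot as it stands. The module is installed in compiled form; this text tells all that it offers.
- The arm moves only by the shell command python3 -m pendant 'ROWS' [FORCE]. ROWS is JSON, a list of rows, each an object with "translation": the shift along the tool's x, y, z in mm, a list of three; "twist": the turn, a rotation vector about the tool's x, y, z in rad, a list of three; "grip": the opening, from -1 (shut) to 1 (fully open). A call has exactly 10 rows; each row shifts and turns the pose as measured when the row begins, along the tool's axes as they then stand; what a row does not reach is not made up. A row lasts 1/10 s, in which the tool goes at most 50 mm and 8.59 degrees, less where a joint would pass 70% of its speed; a pose out of reach is approached as far as the arm can. A call is refused whole if a number of a shift passes 50 or a number of a turn 0.15, either way. A call with a gripper value outside its range is refused whole. The fingers move at their own pace and stop on an object; FORCE is the grip in N (left out, the last holds). Time passes only in rows, so rows that do not move let the fingers close, or fill a call up. It gives the time, the measured TCP pose, the force and the opening at its end, in the units of the state.
- robot.read_state(): the state, without advancing time (a new reading comes with each control period).
- robot.read_camera(name): name is "side" or "top"; returns (picture, depth): 480x640x3 uint8, red, green, blue; 480x640 float32, m along the optical axis (not along the pixel's ray), 0 where there is no reading.
- robot.camera_info(name): a dict with "vertical_fov" (degrees; the focal length in pixels is half the picture's height over the tangent of half this angle, whatever the lens; pixels are square), "cx", "cy" (the principal point, pixels), "cam_to_world" (4x4, takes a point from camera to world coordinates). Camera axes: x right, y up, looking along -z (the intrinsics and any distortion apply to the point x, -y, -z); pixel columns grow to the right and rows downward; lengths in m; the calibration is good to about 2 mm. A picture is of the moment at which its call begins. camera_info takes no time and is no camera call.
- robot.close_job(): hands the job in, once; it reports no verdict.
The state is a dict: "t": time; "q": joint angles; "dq": joint speeds; "joint_torque": joint torques, N m; "tool_pos": TCP position; "orientation": TCP orientation; "force": force on the tool from outside, world axes, zero at the start; "wrist_torque": the same for the moment, N m; "opening": finger opening in m.
Only numpy, scipy, OpenCV 4.12 (cv2) and the standard library are available. Lean on these libraries where they do the work, as an engineer would, in place of code of your own. Each camera call takes 0.05 s, during which the arm holds its last target. There are 200 camera calls.

TASK

Dry-assemble the two model harbour buildings on their baseboards. Build the light tower on the round foundation from the ground up, one part after another: first the wide drum, then the narrow drum on top of it, then the lantern, each fully seated on the locating cone below it. Set the shed squarely on the rectangular foundation and put its roof on it, fully home with its ridge along the length of the shed; leave everything standing upright and released, and leave the paint jar, the glue bottle and the brush where they are.

Things in the scene. Friction and masses are not known exactly. Their poses are not given: they have to be found in the camera images.
- mole: Tower target: fixed concrete-grey board 130 x 130 x 12 mm, tiny bollards at its corners. Central round foundation, diameter 76 mm, top 16 mm above the table, bearing a locating cone (30 mm wide at its foot, 16 mm at its flat top, 8 mm high). Origin: centre of the underside, straight below the cone; z up, x and y along the edges.
- quay: Shed target: fixed concrete-grey board 130 x 130 x 12 mm with model railway track along one edge. Central flat rectangular foundation, 100 mm along x, 66 mm along y, top 16 mm above the table. Origin: centre of the underside, below the foundation's centre; x along the foundation's long side and the track, z up.
- drum_wide: Bottom part of the tower: white round drum, diameter 60 mm (61 at the bands), 60 mm high to its flat top, dark door. On top a locating cone like the one on the round foundation (8 mm high more); beneath, a round socket 36 mm wide, 10 mm deep that fits loosely over such a cone. Stands upright, loose. Origin: centre of the underside, z up. 90 g.
- drum_narrow: Middle part of the tower: white round drum, diameter 46 mm, 50 mm high to its flat top, three small dark windows. The same 8 mm locating cone on top and the same socket (36 mm wide, 10 mm deep) beneath as the wide drum. Stands upright, loose. Origin: centre of the underside, z up. 60 g.
- lantern: Top part of the tower: white gallery disc, diameter 56 mm, 12 mm thick, with a glazed round lantern room, diameter 36 mm (38 over the bars), from 12 to 48 mm above the underside, and a white dome up to 62 mm. Grip it by the lantern room. The same socket beneath (36 mm wide, 10 mm deep). Stands upright, loose. Origin: centre of the underside, z up. 50 g.
- shed: Loose plywood shed without roof: open-topped box, 90 mm along x, 56 mm along y, 50 mm high, walls 4 mm thick, with a floor. Grip it across its 56 mm width. Stands upright at the start. Origin: centre of the underside; x along its length, z up. 90 g.
- roof: Plywood gable roof, standing on its plug: 70 (x) by 36 (y) by 6 mm deep, fits the shed's open top (82 x 48 mm). Eaves 104 x 69 mm rest on the walls; slopes rise to 24 mm. Ridge skylight box, 70 (x) by 20 mm (cap 24 mm wide), up to 46 mm: grip it there across y. Origin: centre of the plug's underside, x along the ridge, z up; seated, it is 44 mm above the shed's origin. 60 g.
- paint_jar: Bystander: small capped paint jar, diameter 44 mm, 55 mm high, loose. Origin: centre of its underside.
- glue: Bystander: white glue bottle, diameter 36 mm, 85 mm high, loose. Origin: centre of its underside.
- brush: Bystander: brush 170 mm long, lying loose on the table. Origin on its underside; handle along its own -x.
Mind the look-alikes: they are no part of the job. What is shaped like the roof but orange or purple is not meant. What is shaped like the quay but pink or yellow is not meant.

How it is judged:
On the way, in this order (a step that is already met when the one before it is completed fails the run):
1. the wide drum is seated on the round foundation and let go (horizontal distance between drum_wide and mole below 0.008 m and z of drum_wide in the frame of mole between 0.012 and 0.02 m and angle between drum_wide's own z axis and vertical below 0.1 rad and contact force between the fingers and drum_wide below 0.2 N), for 0.2 s.
2. then the narrow drum is seated on the wide drum and let go (horizontal distance between drum_wide and mole below 0.008 m and z of drum_wide in the frame of mole between 0.012 and 0.02 m and angle between each of drum_wide, drum_narrow's own z axis and vertical below 0.1 rad and horizontal distance between drum_narrow and drum_wide below 0.008 m and z of drum_narrow in the frame of drum_wide between 0.056 and 0.064 m and contact force between the fingers and drum_narrow below 0.2 N), for 0.2 s.
3. then the lantern is seated on the narrow drum and let go (horizontal distance between drum_wide and mole below 0.008 m and z of drum_wide in the frame of mole between 0.012 and 0.02 m and angle between each of drum_wide, drum_narrow, lantern's own z axis and vertical below 0.1 rad and horizontal distance between drum_narrow and drum_wide below 0.008 m and z of drum_narrow in the frame of drum_wide between 0.056 and 0.064 m and horizontal distance between lantern and drum_narrow below 0.008 m and z of lantern in the frame of drum_narrow between 0.046 and 0.054 m and contact force between the fingers and lantern below 0.2 N), for 0.2 s.
At the end, for the whole second after the job is handed in: Tower parts each within 8 mm of the centre below and 4 mm of seated height; shed within 12 mm of its foundation's centre and 0.2 rad of its long side; roof within 9 mm, 4 mm of height and 0.2 rad on the shed; all upright within 0.1 rad, released, at rest (horizontal distance between drum_wide and mole below 0.008 m and z of drum_wide in the frame of mole between 0.012 and 0.02 m and angle between each of drum_wide, drum_narrow, lantern, shed, roof's own z axis and vertical below 0.1 rad and horizontal distance between drum_narrow and drum_wide below 0.008 m and z of drum_narrow in the frame of drum_wide between 0.056 and 0.064 m and horizontal distance between lantern and drum_narrow below 0.008 m and z of lantern in the frame of drum_narrow between 0.046 and 0.054 m and horizontal distance between shed and quay below 0.012 m and z of shed in the frame of quay between 0.012 and 0.02 m and angle between the x axis of shed and the x axis of quay, either way round below 0.2 rad and horizontal distance between roof and shed below 0.009 m and z of roof in the frame of shed between 0.04 and 0.048 m and angle between the x axis of roof and the x axis of shed, either way round below 0.2 rad and linear speed of each of drum_wide, drum_narrow, lantern, shed, roof below 0.02 m/s and angular speed of each of drum_wide, drum_narrow, lantern, shed, roof below 0.2 rad/s); the robot touches nothing.
It fails at once if the paint jar is displaced by more than 30 mm (distance of paint_jar from where it was at the start of the episode above 0.03 m).
It fails at once if the glue bottle is displaced by more than 30 mm (distance of glue from where it was at the start of the episode above 0.03 m).
It fails at once if the brush is displaced by more than 30 mm (distance of brush from where it was at the start of the episode above 0.03 m).
It also fails if it takes over 144 s, if anything falls off the work surface, if the arm or the gripper's body presses on something with over 40 N, if the wrist force passes 120 N, or if a joint passes its speed limit or range.

## Working session

There is one attempt and no reset: what is moved stays moved. The work goes in short steps, Python scripts to look and compute and a shell command to move; the robot and the scene stay as the last step left them, time stands still between calls to the robot, and variables do not carry over. Pictures are saved under pics/ and viewed, about 12 in all and at most 16, crops included, and the job is handed in when it is done.

```bash
mkdir -p pics; cat > h.py <<'E'
import numpy as np,cv2
from plant import robot
def cam(n):
    p,d=robot.read_camera(n);return p,d,robot.camera_info(n)
def pts(d,i):
    f=240/np.tan(np.radians(i["vertical_fov"])/2)
    v,u=np.mgrid[:480,:640]
    P=np.stack([(u-i["cx"])/f*d,-(v-i["cy"])/f*d,-d,np.ones_like(d)],-1)
    return (P@np.array(i["cam_to_world"]).T)[...,:3]
E
python3 - <<'E'
from h import *
for n in("top","side"):
    p,d,i=cam(n);print({k:(np.round(v,4).tolist() if k=="cam_to_world" else v) for k,v in i.items()})
    cv2.imwrite(f"pics/{n}0.png",p[...,::-1]);np.savez(f"{n}0.npz",p=p,d=d)
    P=pts(d,i);print((d==0).mean())
print(robot.read_state())
E
```

```text
{'vertical_fov': 57.84735613886221, 'cx': 318.3102226521588, 'cy': 234.00967072623922, 'cam_to_world': [[0.0201, 0.9921, -0.1237, 0.3702], [-0.9998, 0.0204, 0.0016, -0.0574], [0.0041, 0.1236, 0.9923, 1.0673], [0.0, 0.0, 0.0, 1.0]]}
0.004098307291666666
{'vertical_fov': 55.35480784526722, 'cx': 322.5500997891081, 'cy': 243.33814810766938, 'cam_to_world': [[-0.9077, 0.3162, -0.2759, 0.2297], [-0.4196, -0.6825, 0.5984, 0.5765], [0.0009, 0.659, 0.7522, 0.8019], [0.0, 0.0, 0.0, 1.0]]}
0.00392578125
{'t': 0.1, 'q': array([-1.19940287e+00,  1.31069977e-01,  1.48912808e+00, -1.04542113e-05,
        1.52298495e+00, -8.54019434e-02]), 'dq': array([-0.00165576, -0.00077814, -0.00175642, -0.00027513, -0.00100736,
        0.00011637]), 'joint_torque': array([ 9.20341699e-04, -5.61340749e+01, -4.93095481e+01,  7.69363507e-02,
        2.91003613e-02, -3.66753045e-05]), 'tool_pos': array([ 0.26446429, -0.53797296,  0.18692496]), 'orientation': array([-3.05847486e+00, -7.10955086e-01,  3.72051735e-04]), 'force': array([-0.01881721,  0.98162095,  0.87605558]), 'wrist_torque': array([0.01871053, 0.01240727, 0.0075277 ]), 'opening': 0.092788339160905}
```

View pics/top0.png

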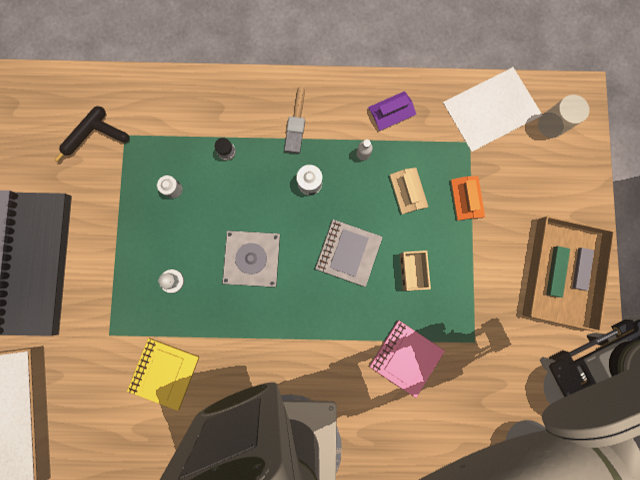

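View pics/side0.png

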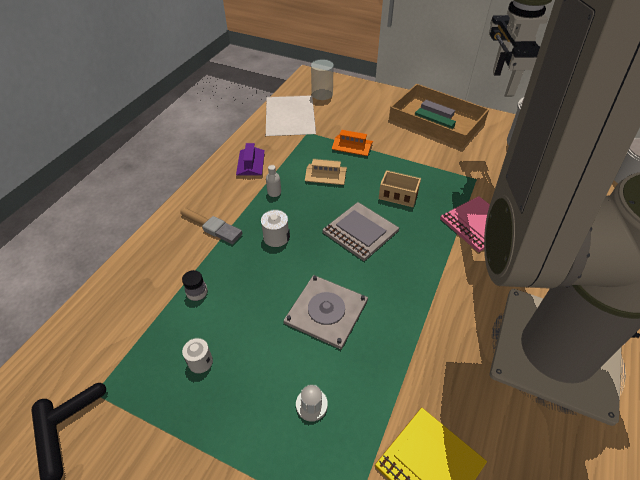

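The top view shows the mole (251,258), quay (351,253), wide drum (309,180), narrow drum (168,186), lantern (171,281), shed (415,270), roof (408,190), jar (224,148), glue (364,150) and brush (296,120). The orange and purple roofs and the pink and yellow boards are decoys. The side view agrees with this. Next I measure positions from depth.

```bash
cat >> h.py <<'E'
def meas(P,u,v,r,z0,z1,off=0):
    """points near pixel within r px, height z0..z1: min-area rect and circle in mm"""
    V,U=np.mgrid[:480,:640]
    m=(np.hypot(U-u,V-v)<r)&(P[...,2]>z0)&(P[...,2]<z1)
    n,l,s,c=cv2.connectedComponentsWithStats(m.astype(np.uint8))
    if n<2: return None
    k=1+s[1:,4].argmax();q=P[l==k]
    xy=(q[:,:2]*1000).astype(np.float32)
    (c,rr),re=cv2.minEnclosingCircle(xy),cv2.minAreaRect(xy)
    return dict(n=len(q),z=round(float(np.median(q[:,2]))*1000,1),mean=xy.mean(0).round(1),circ=np.round([*c,rr*2],1),rect=np.round([*re[0],*re[1],re[2]],1))
E
python3 - <<'E'
from h import *
i=robot.camera_info("top");z=np.load("top0.npz");P=pts(z["d"],i)
print("table",np.median(P[200:230,190:210,2]),np.median(P[300:320,300:340,2]))
for n,u,v,r,a,b in[("mole board",251,258,48,.006,.0145),("mole fnd",251,258,25,.0145,.03),("mole cone",251,258,14,.0205,.03),("quay board",348,253,48,.006,.03),("quay fnd",351,253,30,.0142,.019),
 ("wide top",309,180,25,.054,.08),("wide cone",309,180,25,.064,.08),("narrow",168,186,22,.045,.07),("narrow cone",168,186,22,.054,.07),("lantern disc",171,281,22,.006,.016),("lantern room",171,281,22,.03,.07),("shed",415,270,32,.042,.06),("roof all",408,190,32,.006,.06),("roof sky",408,190,32,.036,.06),
 ("jar",224,148,20,.03,.07),("glue",364,150,20,.02,.1),("brush",296,120,45,.004,.04)]:
    print(n,meas(P,u,v,r,a,b))
E
```

```text
table 7.304580796563265e-05 0.0004905206262681983
mole board {'n': 1912, 'z': 11.5, 'mean': array([437.7, 102.2], dtype=float32), 'circ': array([438.1, 103.2, 180.9]), 'rect': array([438.1, 103.3, 131.4, 129.9,  87.8])}
mole fnd {'n': 617, 'z': 16.7, 'mean': array([437.5, 103.4], dtype=float32), 'circ': array([438.2, 103.1,  82.5]), 'rect': array([439. , 103. ,  74.6,  80. ,  86.8])}
mole cone {'n': 61, 'z': 22.5, 'mean': array([438.1, 103.3], dtype=float32), 'circ': array([439. , 103. ,  25.5]), 'rect': array([438. , 103.6,  20.9,  21.8,  69.4])}
quay board {'n': 2810, 'z': 13.2, 'mean': array([ 456.5, -134.2], dtype=float32), 'circ': array([ 457. , -135.4,  179.9]), 'rect': array([ 457.3, -134.6,  130.1,  130.5,   71.6])}
quay fnd {'n': 836, 'z': 16.1, 'mean': array([ 455.6, -133.1], dtype=float32), 'circ': array([ 456.6, -133.2,  114.7]), 'rect': array([ 458.3, -133.3,   68.5,  104.7,   71.5])}
wide top {'n': 507, 'z': 60.0, 'mean': array([630.2, -34.5], dtype=float32), 'circ': array([630.6, -34.7,  61.2]), 'rect': array([630.6, -34.2,  61.1,  57.1,   1.2])}
wide cone {'n': 66, 'z
[... 1147 characters left out ...]
104.1,   69.4,   16.5])}
roof sky {'n': 308, 'z': 45.3, 'mean': array([ 614.5, -281.7], dtype=float32), 'circ': array([ 615.1, -282.9,   76.6]), 'rect': array([ 614.9, -281.8,   74.1,   24.7,   17.2])}
jar {'n': 253, 'z': 54.0, 'mean': array([704. , 174.4], dtype=float32), 'circ': array([705.7, 176.8,  41.5]), 'rect': array([705.8, 175.9,  38.4,  39.5,  85.1])}
glue {'n': 227, 'z': 57.1, 'mean': array([ 702.7, -166. ], dtype=float32), 'circ': array([ 708.1, -167.7,   35.3]), 'rect': array([ 705.8, -167.2,   35. ,   29.4,   76.7])}
brush {'n': 813, 'z': 17.6, 'mean': array([775.1,   3.4], dtype=float32), 'circ': array([793.9,   1.3, 177.5]), 'rect': array([794.2,   4.1,  44.4, 177.1,  87.8])}
```

```bash
cat > go.py <<'E'
# usage: go.py x y z(mm) phi(deg of tool x in world): remaining shift (tool mm), turn (tool rad)
import sys
from h import *
from scipy.spatial.transform import Rotation as R
s=robot.read_state();x,y,z,ph=map(float,sys.argv[1:5])
Rc=R.from_rotvec(s["orientation"]);a=np.radians(ph/2)
Rt=R.from_rotvec(np.pi*np.array([np.cos(a),np.sin(a),0]))
X=Rc.as_matrix()[:,0]
print("t",round(s["t"],2),"tcp",(s["tool_pos"]*1000).round(1),"phi",np.degrees(np.arctan2(X[1],X[0])).round(2),"open",round(s["opening"]*1000,1),"F",s["force"].round(1))
d=np.array([x,y,z])-s["tool_pos"]*1000
print("shift now-axes",Rc.inv().apply(d).round(1),"final-axes",Rt.inv().apply(d).round(1),"turn",(Rc.inv()*Rt).as_rotvec().round(3),"q6",s["q"][5].round(2))
E
python3 go.py 630.5 -34 187 26.2
```

```text
t 0.1 tcp [ 264.5 -538.   186.9] phi 26.17 open 92.8 F [-0.   1.   0.9]
shift now-axes [ 5.508e+02 -2.909e+02  5.000e-01] final-axes [ 5.509e+02 -2.906e+02 -1.000e-01] turn [-0.002 -0.    -0.   ] q6 -0.09
```

```bash
python3 -m pendant '[{"translation":[40,-21,0],"twist":[0,0,0],"grip":1},{"translation":[40,-21,0],"twist":[0,0,0],"grip":1},{"translation":[40,-21,0],"twist":[0,0,0],"grip":1},{"translation":[40,-21,0],"twist":[0,0,0],"grip":1},{"translation":[40,-21,0],"twist":[0,0,0],"grip":1},{"translation":[40,-21,0],"twist":[0,0,0],"grip":1},{"translation":[40,-21,0],"twist":[0,0,0],"grip":1},{"translation":[40,-21,0],"twist":[0,0,0],"grip":1},{"translation":[40,-21,0],"twist":[0,0,0],"grip":1},{"translation":[40,-21,0],"twist":[0,0,0],"grip":1}]' 20; python3 go.py 630.5 -34 120 26.2
```

```text
t: 1.1
tool_pos: [0.5349, -0.1629, 0.182]
orientation: [-3.057, -0.693, 0.008]
force: [-0.4, -0.4, 1.0]
opening: 0.0927
t 1.1 tcp [ 534.9 -162.9  182. ] phi 25.55 open 92.7 F [-0.4 -0.4  1. ]
shift now-axes [142.  -74.5  62.1] final-axes [142.7 -73.4  62. ] turn [-0.008  0.003 -0.011] q6 0.74
```

```bash
python3 -m pendant '[{"translation":[30,-16,12],"twist":[0,0,-0.01],"grip":1},{"translation":[30,-16,12],"twist":[0,0,0],"grip":1},{"translation":[30,-16,12],"twist":[0,0,0],"grip":1},{"translation":[25,-12,12],"twist":[0,0,0],"grip":1},{"translation":[16,-8,8],"twist":[0,0,0],"grip":1},{"translation":[6,-3,4],"twist":[0,0,0],"grip":1},{"translation":[3,-2,0],"twist":[0,0,0],"grip":1},{"translation":[0,0,0],"twist":[0,0,0],"grip":1},{"translation":[0,0,0],"twist":[0,0,0],"grip":1},{"translation":[0,0,0],"twist":[0,0,0],"grip":1}]'; python3 go.py 630.5 -34 24 26.2
```

```text
t: 2.1
tool_pos: [0.631, -0.025, 0.1174]
orientation: [-3.05, -0.718, 0.014]
force: [0.4, -0.2, 0.3]
opening: 0.0932
t 2.1 tcp [631.  -25.  117.4] phi 26.5 open 93.2 F [ 0.4 -0.2  0.3]
shift now-axes [-3.9  8.8 93.4] final-axes [-4.4  7.9 93.4] turn [-0.01   0.007  0.005] q6 0.98
```

```bash
python3 -m pendant '[{"translation":[-4,8,0],"twist":[-0.01,0.007,0.005],"grip":1},{"translation":[0,0,15],"twist":[0,0,0],"grip":1},{"translation":[0,0,20],"twist":[0,0,0],"grip":1},{"translation":[0,0,20],"twist":[0,0,0],"grip":1},{"translation":[0,0,20],"twist":[0,0,0],"grip":1},{"translation":[0,0,14],"twist":[0,0,0],"grip":1},{"translation":[0,0,0],"twist":[0,0,0],"grip":1},{"translation":[0,0,0],"twist":[0,0,0],"grip":1},{"translation":[0,0,0],"twist":[0,0,0],"grip":1},{"translation":[0,0,0],"twist":[0,0,0],"grip":1}]'; python3 go.py 630.5 -34 24 26.2
```

```text
t: 3.1
tool_pos: [0.6314, -0.0395, 0.0252]
orientation: [3.059, 0.702, 0.009]
force: [0.5, -0.6, 0.1]
opening: 0.0928
t 3.1 tcp [631.4 -39.5  25.2] phi 25.86 open 92.8 F [ 0.5 -0.6  0.1]
shift now-axes [ 1.6 -5.4  1.2] final-axes [ 1.6 -5.4  1.2] turn [ 0.004 -0.005 -0.006] q6 0.98
```

```bash
python3 -m pendant '[{"translation":[1,-4,1],"twist":[0.003,-0.003,-0.004],"grip":1},{"translation":[0,0,0],"twist":[0,0,0],"grip":1},{"translation":[0,0,0],"twist":[0,0,0],"grip":-1},{"translation":[0,0,0],"twist":[0,0,0],"grip":-1},{"translation":[0,0,0],"twist":[0,0,0],"grip":-1},{"translation":[0,0,0],"twist":[0,0,0],"grip":-1},{"translation":[0,0,0],"twist":[0,0,0],"grip":-1},{"translation":[0,0,0],"twist":[0,0,0],"grip":-1},{"translation":[0,0,0],"twist":[0,0,0],"grip":-1},{"translation":[0,0,0],"twist":[0,0,0],"grip":-1}]' 20; python3 go.py 630.5 -34 24 26.2;  python3 go.py 438 103 115 26.2
```

```text
t: 4.1
tool_pos: [0.6328, -0.0351, 0.0272]
orientation: [3.058, 0.71, 0.01]
force: [0.3, -0.1, 0.7]
opening: 0.0585
t 4.1 tcp [632.8 -35.1  27.2] phi 26.13 open 58.5 F [ 0.3 -0.1  0.7]
shift now-axes [-1.6 -2.   3.2] final-axes [-1.6 -2.   3.2] turn [ 0.004 -0.006 -0.001] q6 0.98
t 4.1 tcp [632.8 -35.1  27.2] phi 26.13 open 58.5 F [ 0.3 -0.1  0.7]
shift now-axes [-113.6 -209.5  -89.2] final-axes [-113.9 -209.9  -87.8] turn [ 0.004 -0.006 -0.001] q6 0.98
```

```bash
python3 -m pendant '[{"translation":[0,0,-20],"twist":[0,0,0],"grip":-1},{"translation":[0,0,-30],"twist":[0,0,0],"grip":-1},{"translation":[0,0,-30],"twist":[0,0,0],"grip":-1},{"translation":[-10,-20,-10],"twist":[0,0,0],"grip":-1},{"translation":[-18,-35,0],"twist":[0,0,0],"grip":-1},{"translation":[-20,-40,0],"twist":[0,0,0],"grip":-1},{"translation":[-20,-40,0],"twist":[0,0,0],"grip":-1},{"translation":[-16,-30,0],"twist":[0,0,0],"grip":-1},{"translation":[-10,-15,0],"twist":[0,0,0],"grip":-1},{"translation":[-5,-10,0],"twist":[0,0,0],"grip":-1}]' 20; python3 go.py 440.3 102 70 26.2
```

```text
t: 5.1
tool_pos: [0.4526, 0.0945, 0.1169]
orientation: [3.061, 0.704, 0.006]
force: [1.1, -0.4, -1.0]
opening: 0.0589
t 5.1 tcp [452.6  94.5 116.9] phi 25.92 open 58.9 F [ 1.1 -0.4 -1. ]
shift now-axes [ -7.9 -12.2  46.8] final-axes [ -7.7 -12.2  46.9] turn [ 0.002 -0.003 -0.005] q6 1.21
```

```bash
python3 -m pendant '[{"translation":[-4,-7,10],"twist":[0,0,-0.004],"grip":-1},{"translation":[-1,-2,15],"twist":[0,0,0],"grip":-1},{"translation":[0,0,15],"twist":[0,0,0],"grip":-1},{"translation":[0,0,6],"twist":[0,0,0],"grip":-1},{"translation":[0,0,0],"twist":[0,0,0],"grip":-1},{"translation":[0,0,0],"twist":[0,0,0],"grip":-1},{"translation":[0,0,0],"twist":[0,0,0],"grip":-1},{"translation":[0,0,0],"twist":[0,0,0],"grip":-1},{"translation":[0,0,0],"twist":[0,0,0],"grip":-1},{"translation":[0,0,0],"twist":[0,0,0],"grip":-1}]'; python3 go.py 440.3 102 43.2 26.2
python3 - <<'E'
from h import *
p,d,i=cam("top");cv2.imwrite("pics/t1.png",cv2.resize(p[140:340,150:400,::-1],None,fx=3,fy=3));
p,d,i=cam("side");cv2.imwrite("pics/s1.png",cv2.resize(p[180:380,200:450,::-1],None,fx=3,fy=3));np.savez("s1.npz",d=d)
E
```

```text
t: 6.1
tool_pos: [0.4461, 0.1002, 0.0694]
orientation: [3.058, 0.71, 0.01]
force: [0.8, 0.6, -0.7]
opening: 0.0585
t 6.1 tcp [446.1 100.2  69.4] phi 26.15 open 58.5 F [ 0.8  0.6 -0.7]
shift now-axes [-4.6 -4.2 26.1] final-axes [-4.5 -4.2 26.2] turn [ 0.004 -0.006 -0.001] q6 1.22
```

View pics/s1.png

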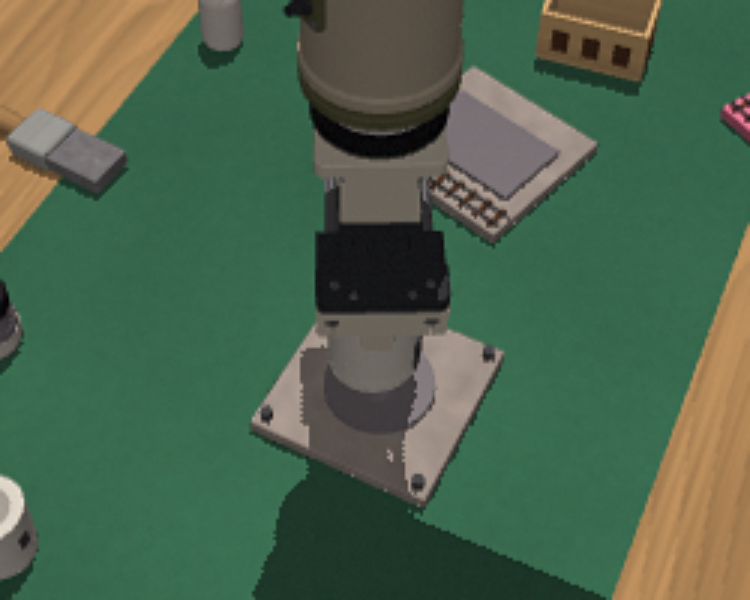

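The drum is held upright just above the foundation, at about (375,370) in the crop. I shift it to centre and lower it.

```bash
python3 -m pendant '[{"translation":[-4,-4,5],"twist":[0.003,-0.004,0],"grip":-1},{"translation":[0,0,7],"twist":[0,0,0],"grip":-1},{"translation":[0,0,0],"twist":[0,0,0],"grip":-1},{"translation":[0,0,0],"twist":[0,0,0],"grip":-1},{"translation":[0,0,0],"twist":[0,0,0],"grip":-1},{"translation":[0,0,0],"twist":[0,0,0],"grip":-1},{"translation":[0,0,0],"twist":[0,0,0],"grip":-1},{"translation":[0,0,0],"twist":[0,0,0],"grip":-1},{"translation":[0,0,0],"twist":[0,0,0],"grip":-1},{"translation":[0,0,0],"twist":[0,0,0],"grip":-1}]'; python3 go.py 440.3 102 43.2 26.2
python3 - <<'E'
from h import *
for _ in range(4):
    robot.read_camera("top");s=robot.read_state();print((s["tool_pos"]*1000).round(1),s["orientation"].round(3))
E
```

```text
t: 7.2
tool_pos: [0.4402, 0.1023, 0.0562]
orientation: [-3.06, -0.711, -0.002]
force: [-0.7, 0.1, -1.2]
opening: 0.0585
t 7.2 tcp [440.2 102.3  56.2] phi 26.16 open 58.5 F [-0.7  0.1 -1.2]
shift now-axes [-0.1  0.3 13. ] final-axes [-0.   0.3 13. ] turn [ 0.    -0.002 -0.001] q6 1.23
[440.2 102.3  56.2] [-3.06e+00 -7.11e-01 -2.00e-03]
[440.2 102.3  56.2] [-3.06e+00 -7.11e-01 -2.00e-03]
[440.1 102.3  56.1] [-3.06e+00 -7.11e-01 -2.00e-03]
[440.1 102.3  56.1] [-3.06e+00 -7.11e-01 -2.00e-03]
```

On target. I lower it, release and retreat.

```bash
python3 -m pendant '[{"translation":[0,0,4],"twist":[0,0,0],"grip":-1},{"translation":[0,0,4],"twist":[0,0,0],"grip":-1},{"translation":[0,0,3],"twist":[0,0,0],"grip":-1},{"translation":[0,0,1],"twist":[0,0,0],"grip":-1},{"translation":[0,0,1],"twist":[0,0,0],"grip":-1},{"translation":[0,0,0],"twist":[0,0,0],"grip":-1},{"translation":[0,0,0],"twist":[0,0,0],"grip":-1},{"translation":[0,0,0],"twist":[0,0,0],"grip":-1},{"translation":[0,0,0],"twist":[0,0,0],"grip":-1},{"translation":[0,0,0],"twist":[0,0,0],"grip":-1}]'; python3 go.py 440.3 102 43.2 26.2
```

```text
t: 8.4
tool_pos: [0.4404, 0.1024, 0.0432]
orientation: [-3.06, -0.711, -0.002]
force: [-1.3, -1.3, 1.7]
opening: 0.0585
t 8.4 tcp [440.4 102.4  43.2] phi 26.16 open 58.5 F [-1.3 -1.3  1.7]
shift now-axes [-0.3  0.3  0. ] final-axes [-0.3  0.3  0. ] turn [ 0.    -0.002 -0.001] q6 1.23
```

```bash
python3 -m pendant '[{"translation":[0,0,0],"twist":[0,0,0],"grip":0.7},{"translation":[0,0,0],"twist":[0,0,0],"grip":0.7},{"translation":[0,0,0],"twist":[0,0,0],"grip":0.7},{"translation":[0,0,0],"twist":[0,0,0],"grip":0.7},{"translation":[0,0,-10],"twist":[0,0,0],"grip":0.7},{"translation":[0,0,-30],"twist":[0,0,0],"grip":0.7},{"translation":[0,0,-35],"twist":[0,0,0],"grip":0.7},{"translation":[0,0,-35],"twist":[0,0,0],"grip":0.7},{"translation":[0,0,-20],"twist":[0,0,0],"grip":1},{"translation":[0,0,0],"twist":[0,0,0],"grip":1}]'; python3 go.py 606.8 305.5 120 26.2
```

```text
t: 9.4
tool_pos: [0.4391, 0.1022, 0.1804]
orientation: [-3.06, -0.711, -0.001]
force: [1.0, 0.1, 0.1]
opening: 0.0901
t 9.4 tcp [439.1 102.2 180.4] phi 26.16 open 90.1 F [1.  0.1 0.1]
shift now-axes [ 240.1 -108.5   60.6] final-axes [ 240.2 -108.4   60.4] turn [-0.    -0.001 -0.001] q6 1.23
```

```bash
python3 -m pendant '[{"translation":[20,-9,0],"twist":[0,0,0],"grip":1},{"translation":[40,-18,10],"twist":[0,0,0],"grip":1},{"translation":[42,-19,10],"twist":[0,0,0],"grip":1},{"translation":[42,-19,10],"twist":[0,0,0],"grip":1},{"translation":[40,-18,10],"twist":[0,0,0],"grip":1},{"translation":[30,-14,10],"twist":[0,0,0],"grip":1},{"translation":[14,-6,8],"twist":[0,0,0],"grip":1},{"translation":[0,0,0],"twist":[0,0,0],"grip":1},{"translation":[0,0,0],"twist":[0,0,0],"grip":1},{"translation":[0,0,0],"twist":[0,0,0],"grip":1}]'; python3 go.py 606.8 305.5 22 26.2
```

```text
t: 10.4
tool_pos: [0.6009, 0.3001, 0.1116]
orientation: [3.058, 0.707, -0.008]
force: [0.3, 0.3, 0.3]
opening: 0.0927
t 10.4 tcp [600.9 300.1 111.6] phi 26.03 open 92.7 F [0.3 0.3 0.3]
shift now-axes [ 8.2 -2.5 89.6] final-axes [ 7.7 -2.3 89.6] turn [ 0.002  0.006 -0.003] q6 1.5
```

```bash
python3 - <<'E'
from h import *
p,d,i=cam("top");P=pts(d,i);np.savez("t2.npz",p=p,d=d)
print(meas(P,251,258,40,.0105,.0138),"\n",meas(P,250,252,30,.07,.1),"\n",meas(P,250,252,30,.08,.1))
E
```

```text
{'n': 1169, 'z': 12.0, 'mean': array([436.1, 102.3], dtype=float32), 'circ': array([439.4, 103.4, 179.4]), 'rect': array([437.9, 103. , 129.4, 129.5,  87.7])} 
 {'n': 557, 'z': 76.3, 'mean': array([438.5, 102.4], dtype=float32), 'circ': array([439.1, 102.7,  61.1]), 'rect': array([4.388e+02, 1.029e+02, 5.750e+01, 6.010e+01, 3.000e-01])} 
 {'n': 73, 'z': 82.8, 'mean': array([438.3, 102.2], dtype=float32), 'circ': array([438.4, 102.1,  24.4]), 'rect': array([439. , 102.8,  20.7,  22.4,  27.2])}
```

The wide drum is seated: top at 76.3 mm, within 1 mm of centre. Next is the narrow drum.

```bash
python3 -m pendant '[{"translation":[6,-2,5],"twist":[0.002,0.004,0],"grip":1},{"translation":[0,0,15],"twist":[0,0,0],"grip":1},{"translation":[0,0,20],"twist":[0,0,0],"grip":1},{"translation":[0,0,20],"twist":[0,0,0],"grip":1},{"translation":[0,0,15],"twist":[0,0,0],"grip":1},{"translation":[0,0,10],"twist":[0,0,0],"grip":1},{"translation":[0,0,0],"twist":[0,0,0],"grip":1},{"translation":[0,0,0],"twist":[0,0,0],"grip":1},{"translation":[0,0,0],"twist":[0,0,0],"grip":1},{"translation":[0,0,0],"twist":[0,0,0],"grip":1}]'; python3 go.py 606.8 305.5 22 26.2
```

```text
t: 11.45
tool_pos: [0.6076, 0.3026, 0.0253]
orientation: [-3.061, -0.702, -0.008]
force: [-0.4, 1.3, -0.4]
opening: 0.0925
t 11.45 tcp [607.6 302.6  25.3] phi 25.84 open 92.5 F [-0.4  1.3 -0.4]
shift now-axes [ 0.6 -3.   3.3] final-axes [ 0.6 -2.9  3.3] turn [ 0.    -0.005 -0.006] q6 1.51
```

```bash
python3 -m pendant '[{"translation":[0,-2,2],"twist":[0,-0.004,-0.005],"grip":1},{"translation":[0,0,0],"twist":[0,0,0],"grip":1},{"translation":[0,0,0],"twist":[0,0,0],"grip":-1},{"translation":[0,0,0],"twist":[0,0,0],"grip":-1},{"translation":[0,0,0],"twist":[0,0,0],"grip":-1},{"translation":[0,0,0],"twist":[0,0,0],"grip":-1},{"translation":[0,0,0],"twist":[0,0,0],"grip":-1},{"translation":[0,0,0],"twist":[0,0,0],"grip":-1},{"translation":[0,0,0],"twist":[0,0,0],"grip":-1},{"translation":[0,0,0],"twist":[0,0,0],"grip":-1}]' 20; python3 go.py 606.8 305.5 22 26.2
```

```text
t: 12.45
tool_pos: [0.6082, 0.3054, 0.0256]
orientation: [-3.06, -0.711, -0.008]
force: [-0.3, 0.5, -0.3]
opening: 0.0333
t 12.45 tcp [608.2 305.4  25.6] phi 26.16 open 33.3 F [-0.3  0.5 -0.3]
shift now-axes [-1.2 -0.7  3.6] final-axes [-1.2 -0.7  3.6] turn [ 0.001 -0.005 -0.001] q6 1.5
```

```bash
python3 - <<'E'
from h import *
print(robot.read_state()["opening"])
p,d,i=cam("side");cv2.imwrite("pics/s3.png",cv2.resize(p[200:460,100:400,::-1],None,fx=2.3,fy=2.3))
E
python3 go.py 606.8 305.5 22 26.2
```

```text
0.03328776856317478
t 12.5 tcp [608.2 305.4  25.6] phi 26.16 open 29.2 F [-0.1 -0.   0.1]
shift now-axes [-1.2 -0.7  3.6] final-axes [-1.2 -0.7  3.6] turn [ 0.    -0.005 -0.001] q6 1.5
```

View pics/s3.png

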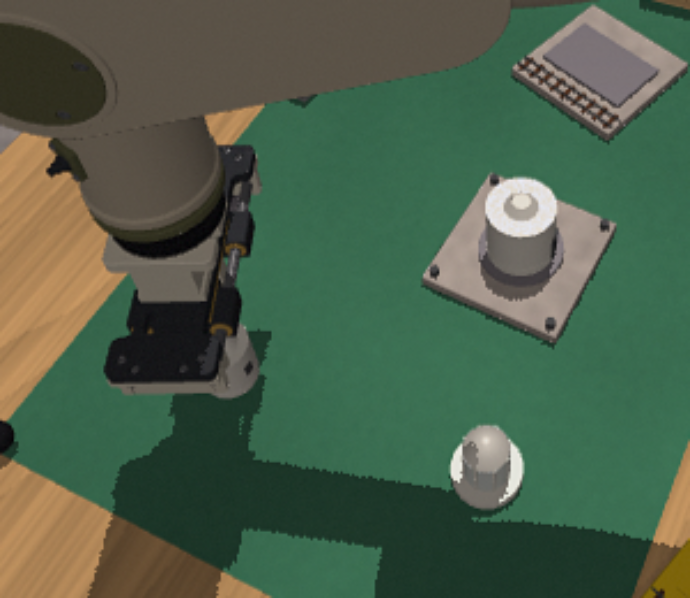

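The narrow drum (235,365) was squeezed toward one side of the jaws. I open, rise, and check both the drum and the fingers' true position.

```bash
python3 -m pendant '[{"translation":[0,0,0],"twist":[0,0,0],"grip":1},{"translation":[0,0,0],"twist":[0,0,0],"grip":1},{"translation":[0,0,0],"twist":[0,0,0],"grip":1},{"translation":[0,0,0],"twist":[0,0,0],"grip":1},{"translation":[0,0,0],"twist":[0,0,0],"grip":1},{"translation":[0,0,0],"twist":[0,0,0],"grip":1},{"translation":[0,0,-30],"twist":[0,0,0],"grip":1},{"translation":[0,0,-30],"twist":[0,0,0],"grip":1},{"translation":[0,0,-30],"twist":[0,0,0],"grip":1},{"translation":[0,0,0],"twist":[0,0,0],"grip":1}]'; python3 go.py 606.8 305.5 22 26.2
python3 - <<'E'
from h import *
p,d,i=cam("side");P=pts(d,i);np.savez("s4.npz",p=p,d=d);cv2.imwrite("pics/s4.png",cv2.resize(p[200:460,100:400,::-1],None,fx=2.3,fy=2.3))
s=robot.read_state();tp=s["tool_pos"]
from scipy.spatial.transform import Rotation as R
Q=R.from_rotvec(s["orientation"]).inv().apply((P-tp).reshape(-1,3))*1000
for z0,z1 in((-60,-40),(-40,-20),(-20,-3),(-3,4)):
    m=(Q[:,2]>z0)&(Q[:,2]<z1)&(np.hypot(Q[:,0],Q[:,1])<90)
    for sgn in(-1,1):
        q=Q[m&(Q[:,1]*sgn>0)]
        if len(q)>5: print(z0,z1,sgn,len(q),np.percentile(q[:,:2],[2,50,98],axis=0).round(1).tolist())
# drum
m=(np.hypot(P[...,0]-.607,P[...,1]-.305)<.09)&(P[...,2]>.045)&(P[...,2]<.065)
q=(P[m]*1000).astype(np.float32);print(len(q),np.median(q,0),cv2.minEnclosingCircle(q[:,:2]))
p,d,i=cam("top");P=pts(d,i)
m=(np.hypot(P[...,0]-.607,P[...,1]-.305)<.09)&(P[...,2]>.045)&(P[...,2]<.065)
q=(P[m]*1000).astype(np.float32);print(len(q),np.median(q,0) if len(q) else"")
E
```

```text
t: 13.5
tool_pos: [0.6063, 0.3046, 0.1164]
orientation: [3.06, 0.711, 0.001]
force: [1.3, -0.6, 2.1]
opening: 0.0934
t 13.5 tcp [606.3 304.6 116.4] phi 26.16 open 93.4 F [ 1.3 -0.6  2.1]
shift now-axes [ 0.8 -0.6 94.4] final-axes [ 0.9 -0.6 94.4] turn [ 0.    -0.001 -0.001] q6 1.5
-60 -40 -1 87 [[-9.9, -64.5], [-5.5, -62.7], [7.6, -50.2]]
-60 -40 1 55 [[-9.9, 43.7], [-7.7, 46.1], [8.8, 56.7]]
-40 -20 -1 6 [[-9.5, -58.6], [-9.1, -53.3], [-8.8, -50.3]]
-40 -20 1 19 [[-9.5, 44.3], [-6.1, 45.4], [-0.3, 52.3]]Traceback (most recent call last):
  File "<stdin>", line 13, in <module>
cv2.error: OpenCV(4.12.0) /io/opencv/modules/imgproc/src/shapedescr.cpp:201: error: (-215:Assertion failed) count >= 0 && (depth == CV_32F || depth == CV_32S) in function 'minEnclosingCircle'
```

View pics/s4.png

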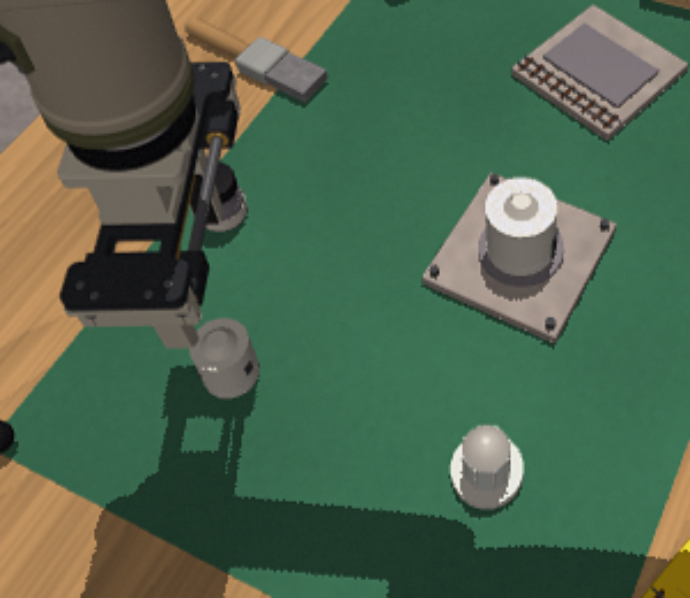

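```bash
python3 - <<'E'
from h import *
def proj(n,X):
    i=robot.camera_info(n);f=240/np.tan(np.radians(i["vertical_fov"])/2)
    c=np.linalg.inv(np.array(i["cam_to_world"]))@[*X,1];return (i["cx"]-f*c[0]/c[2]).round(1),(i["cy"]+f*c[1]/c[2]).round(1)
print("side tcp",proj("side",(.6063,.3046,.1164)),"drum cone",proj("side",(.6068,.3055,.058)),"mole tower cone",proj("side",(.438,.103,.084)))
z=np.load("s4.npz");P=pts(z["d"],robot.camera_info("side"))
for v,u in((350,196),(345,196),(356,198),(366,200),(286,327),(398,311),(391,312)): print(u,v,z["d"][v,u],(P[v,u]*1000).round(1))
m=(np.hypot(P[...,0]-.607,P[...,1]-.305)<.09)&(P[...,2]>.03);print(m.sum())
z0=np.load("side0.npz");P0=pts(z0["d"],robot.camera_info("side"));print((P0[350,197]*1000).round(1))
p,d,i=cam("top");P=pts(d,i);cv2.imwrite("pics/t4.png",cv2.resize(p[120:340,120:350,::-1],None,fx=2.5,fy=2.5))
E
```

```text
side tcp (np.float64(189.0), np.float64(329.4)) drum cone (np.float64(195.5), np.float64(346.4)) mole tower cone (np.float64(327.2), np.float64(287.0))
196 350 0.8229871 [602.7 310.5  56.2]
196 345 0.82474005 [606.4 303.7  60.6]
198 356 0.8210884 [595.2 316.9  50.8]
200 366 0.8357902 [592.7 323.2  25.4]
327 286 0.8834283 [439.6 100.5  83.1]
311 398 0.76373494 [376.3 303.7  57.3]
312 391 0.7701847 [379.8 292.7  58.8]
24968
[601.3 309.5  55.8]
```

View pics/t4.png

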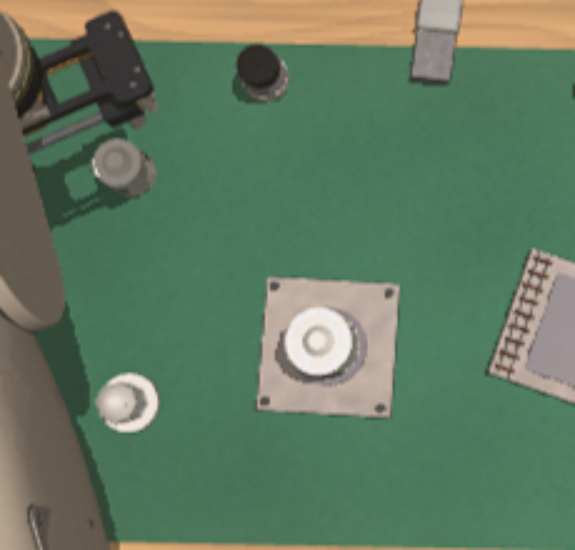

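```bash
python3 - <<'E'
from h import *
from scipy.spatial.transform import Rotation as R
s=robot.read_state();z=np.load("s4.npz");P=pts(z["d"],robot.camera_info("side"))
Q=R.from_rotvec(s["orientation"]).inv().apply((P-s["tool_pos"]).reshape(-1,3))*1000
for a,b in((-75,-35),(35,75)):
    q=Q[(abs(Q[:,0])<14)&(Q[:,1]>a)&(Q[:,1]<b)&(Q[:,2]<30)&(Q[:,2]>-120)]
    h=np.histogram(q[:,2],np.arange(-120,31,5));print(dict(zip(h[1].astype(int).tolist(),h[0].tolist())))
    for k in range(-60,-10,10):
        r=q[(q[:,2]>k)&(q[:,2]<k+10)]
        if len(r)>3: print(k,len(r),r[:,1].min().round(1),r[:,1].max().round(1))
E
```

```text
{-120: 0, -115: 0, -110: 0, -105: 0, -100: 0, -95: 0, -90: 0, -85: 0, -80: 13, -75: 21, -70: 22, -65: 24, -60: 21, -55: 24, -50: 23, -45: 9, -40: 3, -35: 0, -30: 0, -25: 0, -20: 0, -15: 0, -10: 0, -5: 0, 0: 0, 5: 0, 10: 0, 15: 0, 20: 0, 25: 0}
-60 45 -64.4 -52.6
-50 32 -63.5 -48.7
{-120: 3, -115: 2, -110: 12, -105: 10, -100: 17, -95: 7, -90: 5, -85: 8, -80: 5, -75: 6, -70: 15, -65: 8, -60: 18, -55: 13, -50: 13, -45: 14, -40: 12, -35: 0, -30: 0, -25: 0, -20: 0, -15: 0, -10: 0, -5: 0, 0: 0, 5: 0, 10: 0, 15: 0, 20: 0, 25: 0}
-60 31 43.4 56.8
-50 27 44.2 59.0
-40 12 44.3 52.9
```

The depth points show the wide-open fingertips sit about 37 mm behind the TCP, because the fingers swing forward as they shut. They closed above the narrow drum, which hasn't moved. I go lower and grip again.

```bash
python3 -m pendant '[{"translation":[0,0,15],"twist":[0,0,0],"grip":1},{"translation":[0,0,22],"twist":[0,0,0],"grip":1},{"translation":[0,0,22],"twist":[0,0,0],"grip":1},{"translation":[0,0,22],"twist":[0,0,0],"grip":1},{"translation":[0,0,17],"twist":[0,0,0],"grip":1},{"translation":[0,0,8],"twist":[0,0,0],"grip":1},{"translation":[0,0,0],"twist":[0,0,0],"grip":1},{"translation":[0,0,0],"twist":[0,0,0],"grip":1},{"translation":[0,0,0],"twist":[0,0,0],"grip":1},{"translation":[0,0,0],"twist":[0,0,0],"grip":1}]'; python3 go.py 606.8 305.5 6 26.2
```

```text
t: 14.6
tool_pos: [0.593, 0.299, -0.0167]
orientation: [3.056, 0.71, -0.04]
force: [-0.3, -0.3, -0.1]
opening: 0.0927
t 14.6 tcp [593.  299.  -16.7] phi 26.15 open 92.7 F [-0.3 -0.3 -0.1]
shift now-axes [ 14.7   0.2 -23.1] final-axes [ 15.3   0.3 -22.7] turn [-0.002  0.026 -0.001] q6 1.5
```

```bash
python3 -m pendant '[{"translation":[7,0,-11],"twist":[0,0.013,0],"grip":1},{"translation":[4,0,-6],"twist":[0,0.007,0],"grip":1},{"translation":[0,0,0],"twist":[0,0,0],"grip":1},{"translation":[0,0,0],"twist":[0,0,0],"grip":1},{"translation":[0,0,0],"twist":[0,0,0],"grip":1},{"translation":[0,0,0],"twist":[0,0,0],"grip":1},{"translation":[0,0,0],"twist":[0,0,0],"grip":1},{"translation":[0,0,0],"twist":[0,0,0],"grip":1},{"translation":[0,0,0],"twist":[0,0,0],"grip":1},{"translation":[0,0,0],"twist":[0,0,0],"grip":1}]'; python3 go.py 606.8 305.5 6 26.2
```

```text
t: 15.6
tool_pos: [0.6066, 0.3055, 0.0053]
orientation: [-3.059, -0.711, -0.002]
force: [-0.4, -0.5, -0.1]
opening: 0.093
t 15.6 tcp [606.6 305.5   5.3] phi 26.16 open 93.0 F [-0.4 -0.5 -0.1]
shift now-axes [ 0.2  0.1 -0.7] final-axes [ 0.2  0.1 -0.7] turn [-0.001 -0.002 -0.001] q6 1.5
```

```bash
python3 -m pendant '[{"translation":[0,0,0],"twist":[0,0,0],"grip":-1},{"translation":[0,0,0],"twist":[0,0,0],"grip":-1},{"translation":[0,0,0],"twist":[0,0,0],"grip":-1},{"translation":[0,0,0],"twist":[0,0,0],"grip":-1},{"translation":[0,0,0],"twist":[0,0,0],"grip":-1},{"translation":[0,0,0],"twist":[0,0,0],"grip":-1},{"translation":[0,0,0],"twist":[0,0,0],"grip":-1},{"translation":[0,0,0],"twist":[0,0,0],"grip":-1},{"translation":[0,0,0],"twist":[0,0,0],"grip":-1},{"translation":[0,0,0],"twist":[0,0,0],"grip":-1}]' 20; python3 go.py 606.8 305.5 6 26.2
```

```text
t: 16.6
tool_pos: [0.6064, 0.3054, 0.0051]
orientation: [-3.059, -0.711, -0.002]
force: [-0.0, 0.2, 0.7]
opening: 0.0452
t 16.6 tcp [606.4 305.4   5.1] phi 26.16 open 45.2 F [-0.   0.2  0.7]
shift now-axes [ 0.4  0.1 -0.9] final-axes [ 0.4  0.1 -0.9] turn [-0.001 -0.001 -0.001] q6 1.5
```

```bash
python3 -m pendant '[{"translation":[0,0,-15],"twist":[0,0,0],"grip":-1},{"translation":[0,0,-30],"twist":[0,0,0],"grip":-1},{"translation":[0,0,-35],"twist":[0,0,0],"grip":-1},{"translation":[-15,7,-25],"twist":[0,0,0],"grip":-1},{"translation":[-30,13,-5],"twist":[0,0,0],"grip":-1},{"translation":[-40,18,0],"twist":[0,0,0],"grip":-1},{"translation":[-40,18,0],"twist":[0,0,0],"grip":-1},{"translation":[-35,16,0],"twist":[0,0,0],"grip":-1},{"translation":[-25,11,0],"twist":[0,0,0],"grip":-1},{"translation":[-12,6,0],"twist":[0,0,0],"grip":-1}]'; python3 go.py 438.2 102.5 81.2 26.2
```

```text
t: 17.6
tool_pos: [0.4666, 0.135, 0.1292]
orientation: [-3.058, -0.715, -0.017]
force: [0.7, -0.2, -0.5]
opening: 0.0458
t 17.6 tcp [466.6 135.  129.2] phi 26.32 open 45.8 F [ 0.7 -0.2 -0.5]
shift now-axes [-40.4  16.4  47.6] final-axes [-39.8  16.6  48. ] turn [ 0.002 -0.011  0.002] q6 1.29
```

```bash
python3 -m pendant '[{"translation":[-15,7,0],"twist":[0,-0.005,0],"grip":-1},{"translation":[-13,5,5],"twist":[0,-0.003,0],"grip":-1},{"translation":[-5,2,10],"twist":[0,0,0],"grip":-1},{"translation":[0,0,5],"twist":[0,0,0],"grip":-1},{"translation":[0,0,0],"twist":[0,0,0],"grip":-1},{"translation":[0,0,0],"twist":[0,0,0],"grip":-1},{"translation":[0,0,0],"twist":[0,0,0],"grip":-1},{"translation":[0,0,0],"twist":[0,0,0],"grip":-1},{"translation":[0,0,0],"twist":[0,0,0],"grip":-1},{"translation":[0,0,0],"twist":[0,0,0],"grip":-1}]'; python3 go.py 438.2 102.5 81.2 26.2
```

```text
t: 18.6
tool_pos: [0.4446, 0.1072, 0.1138]
orientation: [3.058, 0.714, 0.017]
force: [-0.3, 0.7, -0.5]
opening: 0.0455
t 18.6 tcp [444.6 107.2 113.8] phi 26.28 open 45.5 F [-0.3  0.7 -0.5]
shift now-axes [-8.1  1.3 32.5] final-axes [-7.8  1.4 32.6] turn [ 0.004 -0.011  0.001] q6 1.24
```

```bash
python3 -m pendant '[{"translation":[-6,1,5],"twist":[0.003,-0.008,0],"grip":-1},{"translation":[0,0,9],"twist":[0,0,0],"grip":-1},{"translation":[0,0,0],"twist":[0,0,0],"grip":-1},{"translation":[0,0,0],"twist":[0,0,0],"grip":-1},{"translation":[0,0,0],"twist":[0,0,0],"grip":-1},{"translation":[0,0,0],"twist":[0,0,0],"grip":-1},{"translation":[0,0,0],"twist":[0,0,0],"grip":-1},{"translation":[0,0,0],"twist":[0,0,0],"grip":-1},{"translation":[0,0,0],"twist":[0,0,0],"grip":-1},{"translation":[0,0,0],"twist":[0,0,0],"grip":-1}]'; python3 go.py 438.2 102.5 81.2 26.2
```

```text
t: 19.6
tool_pos: [0.4393, 0.1034, 0.0985]
orientation: [3.059, 0.714, 0.003]
force: [0.4, -0.3, -0.8]
opening: 0.0455
t 19.6 tcp [439.3 103.4  98.5] phi 26.28 open 45.5 F [ 0.4 -0.3 -0.8]
shift now-axes [-1.4  0.3 17.3] final-axes [-1.4  0.3 17.3] turn [ 0.    -0.002  0.001] q6 1.23
```

```bash
python3 -m pendant '[{"translation":[-1,0,4],"twist":[0,0,0],"grip":-1},{"translation":[0,0,4],"twist":[0,0,0],"grip":-1},{"translation":[0,0,4],"twist":[0,0,0],"grip":-1},{"translation":[0,0,2],"twist":[0,0,0],"grip":-1},{"translation":[0,0,1],"twist":[0,0,0],"grip":-1},{"translation":[0,0,1],"twist":[0,0,0],"grip":-1},{"translation":[0,0,1],"twist":[0,0,0],"grip":-1},{"translation":[0,0,0],"twist":[0,0,0],"grip":-1},{"translation":[0,0,0],"twist":[0,0,0],"grip":-1},{"translation":[0,0,0],"twist":[0,0,0],"grip":-1}]'; python3 go.py 438.2 102.5 81.2 26.2
```

```text
t: 20.6
tool_pos: [0.4394, 0.1032, 0.0816]
orientation: [-3.059, -0.714, -0.006]
force: [0.2, -0.2, -0.8]
opening: 0.0456
t 20.6 tcp [439.4 103.2  81.6] phi 26.28 open 45.6 F [ 0.2 -0.2 -0.8]
shift now-axes [-1.4  0.1  0.4] final-axes [-1.4  0.1  0.4] turn [ 0.001 -0.004  0.001] q6 1.23
```

```bash
python3 -m pendant '[{"translation":[0,0,1],"twist":[0,0,0],"grip":-1},{"translation":[0,0,0],"twist":[0,0,0],"grip":-1},{"translation":[0,0,0],"twist":[0,0,0],"grip":0.5},{"translation":[0,0,0],"twist":[0,0,0],"grip":0.5},{"translation":[0,0,0],"twist":[0,0,0],"grip":0.7},{"translation":[0,0,-5],"twist":[0,0,0],"grip":0.7},{"translation":[0,0,-20],"twist":[0,0,0],"grip":1},{"translation":[0,0,-30],"twist":[0,0,0],"grip":1},{"translation":[0,0,-30],"twist":[0,0,0],"grip":1},{"translation":[0,0,-15],"twist":[0,0,0],"grip":1}]'; python3 go.py 379.8 293 100 26.2
```

```text
t: 21.6
tool_pos: [0.4362, 0.1027, 0.1814]
orientation: [-3.059, -0.714, 0.005]
force: [0.1, -0.5, 0.0]
opening: 0.0927
t 21.6 tcp [436.2 102.7 181.4] phi 26.28 open 92.7 F [ 0.1 -0.5  0. ]
shift now-axes [  33.9 -195.5   81.6] final-axes [  33.4 -195.6   81.4] turn [-0.001  0.003  0.001] q6 1.23
```

```bash
python3 -m pendant '[{"translation":[3,-18,0],"twist":[0,0,0],"grip":1},{"translation":[5,-30,0],"twist":[0,0,0],"grip":1},{"translation":[6,-35,10],"twist":[0,0,0],"grip":1},{"translation":[6,-35,15],"twist":[0,0,0],"grip":1},{"translation":[5,-28,15],"twist":[0,0,0],"grip":1},{"translation":[3,-18,12],"twist":[0,0,0],"grip":1},{"translation":[1,-9,8],"twist":[0,0,0],"grip":1},{"translation":[0,0,4],"twist":[0,0,0],"grip":1},{"translation":[0,0,0],"twist":[0,0,0],"grip":1},{"translation":[0,0,0],"twist":[0,0,0],"grip":1}]'; python3 go.py 379.8 293 10 26.2
python3 - <<'E'
from h import *
p,d,i=cam("top");P=pts(d,i)
print(meas(P,250,248,30,.12,.15),"\n",meas(P,250,248,30,.13,.15))
E
```

```text
t: 22.6
tool_pos: [0.3894, 0.2759, 0.1247]
orientation: [3.06, 0.709, 0.017]
force: [0.1, -0.6, 0.5]
opening: 0.0931
t 22.6 tcp [389.4 275.9 124.7] phi 26.09 open 93.1 F [ 0.1 -0.6  0.5]
shift now-axes [ -2.3 -19.9 114.6] final-axes [ -1.1 -19.6 114.7] turn [ 0.003 -0.01  -0.002] q6 1.63
{'n': 357, 'z': 126.8, 'mean': array([440.6, 104.2], dtype=float32), 'circ': array([441.1, 104.7,  46.4]), 'rect': array([441. , 104.2,  44.4,  44.5,  71.6])} 
 {'n': 80, 'z': 132.7, 'mean': array([440.7, 103.7], dtype=float32), 'circ': array([441.4, 104.1,  24.5]), 'rect': array([442.2, 102.8,  21.8,  21.8,   2.8])}
```

Narrow drum is seated: top at 126.8 mm, about 3 mm off centre. Next the lantern.

```bash
python3 -m pendant '[{"translation":[-1,-10,0],"twist":[0.003,-0.008,0],"grip":1},{"translation":[0,-5,10],"twist":[0,0,0],"grip":1},{"translation":[0,0,20],"twist":[0,0,0],"grip":1},{"translation":[0,0,20],"twist":[0,0,0],"grip":1},{"translation":[0,0,15],"twist":[0,0,0],"grip":1},{"translation":[0,0,10],"twist":[0,0,0],"grip":1},{"translation":[0,0,5],"twist":[0,0,0],"grip":1},{"translation":[0,0,0],"twist":[0,0,0],"grip":1},{"translation":[0,0,0],"twist":[0,0,0],"grip":1},{"translation":[0,0,0],"twist":[0,0,0],"grip":1}]'; python3 go.py 379.8 293 10 26.2
```

```text
t: 23.65
tool_pos: [0.3843, 0.291, 0.0432]
orientation: [-3.059, -0.702, -0.011]
force: [-0.5, -0.0, 0.2]
opening: 0.0929
t 23.65 tcp [384.3 291.   43.2] phi 25.86 open 92.9 F [-0.5 -0.   0.2]
shift now-axes [-3.4 -3.7 33.2] final-axes [-3.2 -3.8 33.2] turn [-0.001 -0.008 -0.006] q6 1.66
```

```bash
python3 -m pendant '[{"translation":[-3,-3,8],"twist":[0,-0.005,-0.004],"grip":1},{"translation":[0,0,12],"twist":[0,0,0],"grip":1},{"translation":[0,0,6],"twist":[0,0,0],"grip":1},{"translation":[0,0,0],"twist":[0,0,0],"grip":1},{"translation":[0,0,0],"twist":[0,0,0],"grip":1},{"translation":[0,0,0],"twist":[0,0,0],"grip":1},{"translation":[0,0,0],"twist":[0,0,0],"grip":1},{"translation":[0,0,0],"twist":[0,0,0],"grip":1},{"translation":[0,0,0],"twist":[0,0,0],"grip":1},{"translation":[0,0,0],"twist":[0,0,0],"grip":1}]'; python3 go.py 379.8 293 10 26.2
```

```text
t: 24.65
tool_pos: [0.3815, 0.2934, 0.0167]
orientation: [-3.058, -0.709, -0.008]
force: [-0.5, 0.2, -0.1]
opening: 0.0932
t 24.65 tcp [381.5 293.4  16.7] phi 26.1 open 93.2 F [-0.5  0.2 -0.1]
shift now-axes [-1.7 -0.3  6.7] final-axes [-1.7 -0.4  6.7] turn [-0.002 -0.006 -0.002] q6 1.66
```

```bash
python3 -m pendant '[{"translation":[-1,0,4],"twist":[0,-0.004,0],"grip":1},{"translation":[0,0,0],"twist":[0,0,0],"grip":1},{"translation":[0,0,0],"twist":[0,0,0],"grip":-1},{"translation":[0,0,0],"twist":[0,0,0],"grip":-1},{"translation":[0,0,0],"twist":[0,0,0],"grip":-1},{"translation":[0,0,0],"twist":[0,0,0],"grip":-1},{"translation":[0,0,0],"twist":[0,0,0],"grip":-1},{"translation":[0,0,0],"twist":[0,0,0],"grip":-1},{"translation":[0,0,0],"twist":[0,0,0],"grip":-1},{"translation":[0,0,0],"twist":[0,0,0],"grip":-1}]' 20; python3 go.py 379.8 293 10 26.2
```

```text
t: 25.65
tool_pos: [0.3807, 0.2931, 0.0126]
orientation: [-3.059, -0.709, -0.002]
force: [-0.7, -0.1, 0.2]
opening: 0.0354
t 25.65 tcp [380.7 293.1  12.6] phi 26.1 open 35.4 F [-0.7 -0.1  0.2]
shift now-axes [-0.8 -0.3  2.6] final-axes [-0.8 -0.3  2.6] turn [-0.002 -0.002 -0.002] q6 1.66
```

```bash
python3 -m pendant '[{"translation":[0,0,-15],"twist":[0,0,0],"grip":-1},{"translation":[0,0,-30],"twist":[0,0,0],"grip":-1},{"translation":[0,0,-40],"twist":[0,0,0],"grip":-1},{"translation":[0,0,-40],"twist":[0,0,0],"grip":-1},{"translation":[-3,18,-30],"twist":[0,0,0],"grip":-1},{"translation":[-5,28,-5],"twist":[0,0,0],"grip":-1},{"translation":[-5,30,0],"twist":[0,0,0],"grip":-1},{"translation":[-5,30,0],"twist":[0,0,0],"grip":-1},{"translation":[-4,22,0],"twist":[0,0,0],"grip":-1},{"translation":[-2,12,0],"twist":[0,0,0],"grip":-1}]'; python3 go.py 441.2 103.8 139.4 26.2
```

```text
t: 26.65
tool_pos: [0.4203, 0.1522, 0.1787]
orientation: [3.059, 0.717, 0.001]
force: [0.2, 0.6, -0.8]
opening: 0.0351
t 26.65 tcp [420.3 152.2 178.7] phi 26.37 open 35.1 F [ 0.2  0.6 -0.8]
shift now-axes [-2.8 52.6 39.3] final-axes [-2.6 52.7 39.3] turn [ 0.    -0.     0.003] q6 1.34
```

```bash
python3 -m pendant '[{"translation":[-1,17,0],"twist":[0,0,0.002],"grip":-1},{"translation":[-1,17,0],"twist":[0,0,0],"grip":-1},{"translation":[0,8,3],"twist":[0,0,0],"grip":-1},{"translation":[0,4,6],"twist":[0,0,0],"grip":-1},{"translation":[0,0,5],"twist":[0,0,0],"grip":-1},{"translation":[0,0,0],"twist":[0,0,0],"grip":-1},{"translation":[0,0,0],"twist":[0,0,0],"grip":-1},{"translation":[0,0,0],"twist":[0,0,0],"grip":-1},{"translation":[0,0,0],"twist":[0,0,0],"grip":-1},{"translation":[0,0,0],"twist":[0,0,0],"grip":-1}]'; python3 go.py 441.2 103.8 139.4 26.2
```

```text
t: 27.65
tool_pos: [0.4384, 0.1089, 0.1626]
orientation: [-3.059, -0.712, 0.002]
force: [-0.6, 0.5, 0.4]
opening: 0.0352
t 27.65 tcp [438.4 108.9 162.6] phi 26.22 open 35.2 F [-0.6  0.5  0.4]
shift now-axes [ 0.2  5.8 23.2] final-axes [ 0.2  5.8 23.2] turn [-0.001  0.001  0.   ] q6 1.24
```

```bash
python3 -m pendant '[{"translation":[0,4,2],"twist":[0,0,0],"grip":-1},{"translation":[0,1,3],"twist":[0,0,0],"grip":-1},{"translation":[0,0,3],"twist":[0,0,0],"grip":-1},{"translation":[0,0,0],"twist":[0,0,0],"grip":-1},{"translation":[0,0,0],"twist":[0,0,0],"grip":-1},{"translation":[0,0,0],"twist":[0,0,0],"grip":-1},{"translation":[0,0,0],"twist":[0,0,0],"grip":-1},{"translation":[0,0,0],"twist":[0,0,0],"grip":-1},{"translation":[0,0,0],"twist":[0,0,0],"grip":-1},{"translation":[0,0,0],"twist":[0,0,0],"grip":-1}]'; python3 go.py 441.2 103.8 139.4 26.2
python3 - <<'E'
from h import *
p,d,i=cam("side");cv2.imwrite("pics/s5.png",cv2.resize(p[180:360,230:430,::-1],None,fx=3,fy=3))
E
```

```text
t: 28.65
tool_pos: [0.441, 0.1041, 0.1543]
orientation: [-3.059, -0.713, 0.001]
force: [-0.3, 0.4, 0.1]
opening: 0.0351
t 28.65 tcp [441.  104.1 154.3] phi 26.23 open 35.1 F [-0.3  0.4  0.1]
shift now-axes [-0.   0.4 14.9] final-axes [-0.   0.4 14.9] turn [-0.001  0.     0.   ] q6 1.23
```

View pics/s5.png

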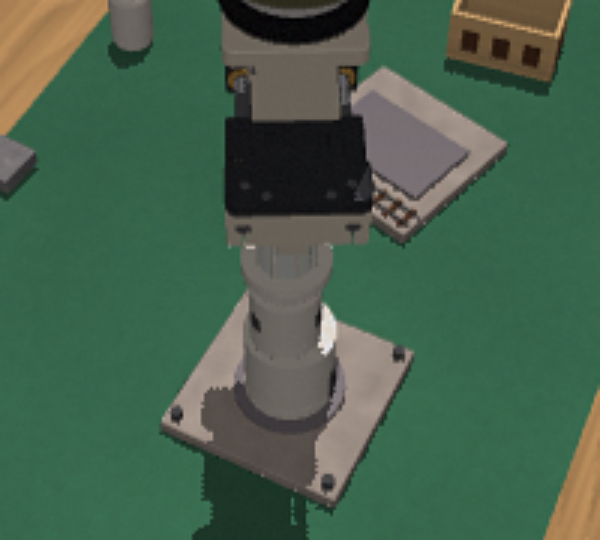

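The lantern is held upright above the tower at (285,255) in the crop. I lower it.

```bash
python3 -m pendant '[{"translation":[0,0,4],"twist":[0,0,0],"grip":-1},{"translation":[0,0,4],"twist":[0,0,0],"grip":-1},{"translation":[0,0,2],"twist":[0,0,0],"grip":-1},{"translation":[0,0,2],"twist":[0,0,0],"grip":-1},{"translation":[0,0,1],"twist":[0,0,0],"grip":-1},{"translation":[0,0,1],"twist":[0,0,0],"grip":-1},{"translation":[0,0,0],"twist":[0,0,0],"grip":-1},{"translation":[0,0,0],"twist":[0,0,0],"grip":-1},{"translation":[0,0,0],"twist":[0,0,0],"grip":-1},{"translation":[0,0,0],"twist":[0,0,0],"grip":-1}]'; python3 go.py 441.2 103.8 139.4 26.2
```

```text
t: 29.7
tool_pos: [0.441, 0.1042, 0.1389]
orientation: [-3.059, -0.713, 0.001]
force: [-0.8, -0.0, -0.9]
opening: 0.035
t 29.7 tcp [441.  104.2 138.9] phi 26.23 open 35.0 F [-0.8 -0.  -0.9]
shift now-axes [ 0.1  0.4 -0.5] final-axes [ 0.1  0.4 -0.5] turn [-0.001  0.     0.   ] q6 1.23
```

```bash
python3 -m pendant '[{"translation":[0,0,0],"twist":[0,0,0],"grip":0.4},{"translation":[0,0,0],"twist":[0,0,0],"grip":0.6},{"translation":[0,0,0],"twist":[0,0,0],"grip":0.7},{"translation":[0,0,0],"twist":[0,0,0],"grip":0.8},{"translation":[0,0,-5],"twist":[0,0,0],"grip":1},{"translation":[0,0,-20],"twist":[0,0,0],"grip":1},{"translation":[0,0,-30],"twist":[0,0,0],"grip":1},{"translation":[0,0,-20],"twist":[0,0,0],"grip":1},{"translation":[0,0,0],"twist":[0,0,0],"grip":1},{"translation":[0,0,0],"twist":[0,0,0],"grip":1}]'; python3 go.py 415.7 -290.4 150 4.3
```

```text
t: 30.7
tool_pos: [0.4406, 0.104, 0.217]
orientation: [-3.059, -0.712, 0.002]
force: [-0.7, -0.2, -0.5]
opening: 0.0925
t 30.7 tcp [440.6 104.  217. ] phi 26.22 open 92.5 F [-0.7 -0.2 -0.5]
shift now-axes [-196.6  342.9   66.8] final-axes [-54.4 391.5  67. ] turn [-0.001  0.001  0.383] q6 1.23
```

```bash
python3 -m pendant '[{"translation":[-12,20,0],"twist":[0,0,0],"grip":1},{"translation":[-20,36,0],"twist":[0,0,0],"grip":1},{"translation":[-22,39,0],"twist":[0,0,0],"grip":1},{"translation":[-22,39,0],"twist":[0,0,0],"grip":1},{"translation":[-22,39,0],"twist":[0,0,0],"grip":1},{"translation":[-22,39,0],"twist":[0,0,0],"grip":1},{"translation":[-22,39,0],"twist":[0,0,0],"grip":1},{"translation":[-20,34,0],"twist":[0,0,0],"grip":1},{"translation":[-12,20,0],"twist":[0,0,0],"grip":1},{"translation":[-6,10,0],"twist":[0,0,0],"grip":1}]'; python3 go.py 415.7 -290.4 110 4.3
python3 - <<'E'
from h import *
p,d,i=cam("top");P=pts(d,i)
print(meas(P,250,240,40,.18,.195),"\n",meas(P,250,240,40,.14,.18),meas(P,250,240,40,.134,.142))
p,d,i=cam("side");cv2.imwrite("pics/s6.png",cv2.resize(p[160:360,230:430,::-1],None,fx=3,fy=3))
E
```

```text
t: 31.7
tool_pos: [0.412, -0.2675, 0.2012]
orientation: [-3.046, -0.719, 0.02]
force: [0.8, -0.1, -0.1]
opening: 0.0928
t 31.7 tcp [ 412.  -267.5  201.2] phi 26.57 open 92.8 F [ 0.8 -0.1 -0.1]
shift now-axes [-6.  23.4 91. ] final-axes [ 2.  23.1 91.2] turn [-0.012  0.013  0.389] q6 0.43
{'n': 136, 'z': 184.2, 'mean': array([440.3, 104. ], dtype=float32), 'circ': array([440.2, 104.7,  29.1]), 'rect': array([439.8, 104.2,  26.8,  25.8,  28.1])} 
 {'n': 161, 'z': 174.5, 'mean': array([438.4, 100.2], dtype=float32), 'circ': array([442.9, 108.4,  46.2]), 'rect': array([441.4, 108.8,  44.8,  38.9,  58.6])} {'n': 243, 'z': 138.0, 'mean': array([438.5,  99.7], dtype=float32), 'circ': array([440.7, 104.6,  56.2]), 'rect': array([440.8, 104.7,  54.2,  54. ,   1.8])}
```

View pics/s6.png

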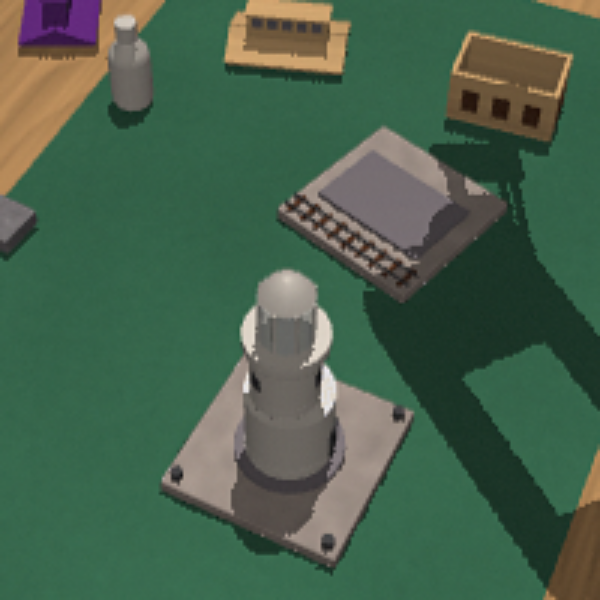

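The tower stands complete, with the lantern disc top at 138 mm and about 0.3 mm off the drum below. Next the shed.

```bash
python3 -m pendant '[{"translation":[0,10,10],"twist":[-0.01,0.01,0.08],"grip":1},{"translation":[0,7,15],"twist":[0,0,0.1],"grip":1},{"translation":[0,4,15],"twist":[0,0,0.1],"grip":1},{"translation":[0,0,15],"twist":[0,0,0.07],"grip":1},{"translation":[0,0,10],"twist":[0,0,0.03],"grip":1},{"translation":[0,0,5],"twist":[0,0,0],"grip":1},{"translation":[0,0,0],"twist":[0,0,0],"grip":1},{"translation":[0,0,0],"twist":[0,0,0],"grip":1},{"translation":[0,0,0],"twist":[0,0,0],"grip":1},{"translation":[0,0,0],"twist":[0,0,0],"grip":1}]'; python3 go.py 415.7 -290.4 2 4.3
```

```text
t: 32.8
tool_pos: [0.4241, -0.2741, 0.1285]
orientation: [-3.132, -0.128, -0.0]
force: [0.1, -0.7, -0.3]
opening: 0.0929
t 32.8 tcp [ 424.1 -274.1  128.5] phi 4.69 open 92.9 F [ 0.1 -0.7 -0.3]
shift now-axes [ -9.8  16.5 126.4] final-axes [ -9.6  15.7 126.5] turn [-0.007 -0.     0.007] q6 0.81
```

```bash
python3 -m pendant '[{"translation":[-6,10,0],"twist":[-0.006,0,0.005],"grip":1},{"translation":[-2,3,10],"twist":[0,0,0],"grip":1},{"translation":[0,0,15],"twist":[0,0,0],"grip":1},{"translation":[0,0,15],"twist":[0,0,0],"grip":1},{"translation":[0,0,15],"twist":[0,0,0],"grip":1},{"translation":[0,0,10],"twist":[0,0,0],"grip":1},{"translation":[0,0,5],"twist":[0,0,0],"grip":1},{"translation":[0,0,0],"twist":[0,0,0],"grip":1},{"translation":[0,0,0],"twist":[0,0,0],"grip":1},{"translation":[0,0,0],"twist":[0,0,0],"grip":1}]'; python3 go.py 415.7 -290.4 2 4.3
```

```text
t: 33.8
tool_pos: [0.4153, -0.2899, 0.0519]
orientation: [-3.138, -0.116, 0.0]
force: [-0.1, -0.7, 0.6]
opening: 0.0928
t 33.8 tcp [ 415.3 -289.9   51.9] phi 4.24 open 92.8 F [-0.1 -0.7  0.6]
shift now-axes [ 0.4  0.6 49.9] final-axes [ 0.4  0.6 49.9] turn [-0.001  0.    -0.001] q6 0.79
```

```bash
python3 -m pendant '[{"translation":[0,0,10],"twist":[0,0,0],"grip":1},{"translation":[0,0,14],"twist":[0,0,0],"grip":1},{"translation":[0,0,12],"twist":[0,0,0],"grip":1},{"translation":[0,0,6],"twist":[0,0,0],"grip":1},{"translation":[0,0,2],"twist":[0,0,0],"grip":1},{"translation":[0,0,0],"twist":[0,0,0],"grip":1},{"translation":[0,0,0],"twist":[0,0,0],"grip":1},{"translation":[0,0,0],"twist":[0,0,0],"grip":1},{"translation":[0,0,0],"twist":[0,0,0],"grip":1},{"translation":[0,0,0],"twist":[0,0,0],"grip":1}]'; python3 go.py 415.7 -290.4 2 4.3
```

```text
t: 34.8
tool_pos: [0.4165, -0.2907, 0.0055]
orientation: [3.138, 0.116, 0.003]
force: [0.4, -0.4, -0.2]
opening: 0.0929
t 34.8 tcp [ 416.5 -290.7    5.5] phi 4.25 open 92.9 F [ 0.4 -0.4 -0.2]
shift now-axes [-0.8 -0.3  3.5] final-axes [-0.8 -0.3  3.5] turn [ 0.001 -0.002 -0.001] q6 0.79
```

```bash
python3 -m pendant '[{"translation":[0,0,0],"twist":[0,0,0],"grip":-1},{"translation":[0,0,0],"twist":[0,0,0],"grip":-1},{"translation":[0,0,0],"twist":[0,0,0],"grip":-1},{"translation":[0,0,0],"twist":[0,0,0],"grip":-1},{"translation":[0,0,0],"twist":[0,0,0],"grip":-1},{"translation":[0,0,0],"twist":[0,0,0],"grip":-1},{"translation":[0,0,0],"twist":[0,0,0],"grip":-1},{"translation":[0,0,-10],"twist":[0,0,0],"grip":-1},{"translation":[0,0,-25],"twist":[0,0,0],"grip":-1},{"translation":[0,0,-20],"twist":[0,0,0],"grip":-1}]' 20; python3 go.py 457.2 -134.3 55 -18.5
```

```text
t: 35.8
tool_pos: [0.414, -0.2886, 0.06]
orientation: [-3.136, -0.116, 0.004]
force: [1.2, -0.6, -1.7]
opening: 0.0555
t 35.8 tcp [ 414.  -288.6   60. ] phi 4.25 open 55.5 F [ 1.2 -0.6 -1.7]
shift now-axes [  54.5 -150.7    5.4] final-axes [  -8. -160.    5.] turn [-0.003  0.003  0.397] q6 0.79
```

```bash
python3 -m pendant '[{"translation":[4,-10,0],"twist":[0,0,0.03],"grip":-1},{"translation":[4,-18,0],"twist":[0,0,0.05],"grip":-1},{"translation":[4,-22,0],"twist":[0,0,0.06],"grip":-1},{"translation":[4,-22,0],"twist":[0,0,0.06],"grip":-1},{"translation":[3,-22,0],"twist":[0,0,0.06],"grip":-1},{"translation":[0,-18,0],"twist":[0,0,0.06],"grip":-1},{"translation":[0,-12,0],"twist":[0,0,0.03],"grip":-1},{"translation":[0,-6,0],"twist":[0,0,0.01],"grip":-1},{"translation":[0,0,0],"twist":[0,0,0],"grip":-1},{"translation":[0,0,0],"twist":[0,0,0],"grip":-1}]'; python3 go.py 457.2 -134.3 55 -18.5
```

```text
t: 36.8
tool_pos: [0.4487, -0.159, 0.071]
orientation: [3.103, -0.47, 0.011]
force: [-0.1, -1.2, -0.5]
opening: 0.0557
t 36.8 tcp [ 448.7 -159.    71. ] phi -17.21 open 55.7 F [-0.1 -1.2 -0.5]
shift now-axes [  0.7 -26.1  16. ] final-axes [  0.2 -26.1  16. ] turn [ 0.002 -0.008  0.023] q6 1.42
```

```bash
python3 -m pendant '[{"translation":[0,-12,2],"twist":[0.002,-0.006,0.018],"grip":-1},{"translation":[0,-8,5],"twist":[0,0,0],"grip":-1},{"translation":[0,-2,10],"twist":[0,0,0],"grip":-1},{"translation":[0,0,8],"twist":[0,0,0],"grip":-1},{"translation":[0,0,5],"twist":[0,0,0],"grip":-1},{"translation":[0,0,0],"twist":[0,0,0],"grip":-1},{"translation":[0,0,0],"twist":[0,0,0],"grip":-1},{"translation":[0,0,0],"twist":[0,0,0],"grip":-1},{"translation":[0,0,0],"twist":[0,0,0],"grip":-1},{"translation":[0,0,0],"twist":[0,0,0],"grip":-1}]'; python3 go.py 457.2 -134.3 21.5 -18.5
```

```text
t: 37.8
tool_pos: [0.4545, -0.1408, 0.0384]
orientation: [3.101, -0.498, 0.001]
force: [0.8, 0.7, -1.3]
opening: 0.0558
t 37.8 tcp [ 454.5 -140.8   38.4] phi -18.24 open 55.8 F [ 0.8  0.7 -1.3]
shift now-axes [ 0.5 -7.1 16.9] final-axes [ 0.5 -7.  16.9] turn [ 0.001 -0.001  0.005] q6 1.48
```

```bash
python3 -m pendant '[{"translation":[1,-6,0],"twist":[0,0,0.004],"grip":-1},{"translation":[0,0,4],"twist":[0,0,0],"grip":-1},{"translation":[0,0,5],"twist":[0,0,0],"grip":-1},{"translation":[0,0,3],"twist":[0,0,0],"grip":-1},{"translation":[0,0,2],"twist":[0,0,0],"grip":-1},{"translation":[0,0,1],"twist":[0,0,0],"grip":-1},{"translation":[0,0,0],"twist":[0,0,0],"grip":-1},{"translation":[0,0,0],"twist":[0,0,0],"grip":-1},{"translation":[0,0,0],"twist":[0,0,0],"grip":-1},{"translation":[0,0,0],"twist":[0,0,0],"grip":-1}]'; python3 go.py 457.2 -134.3 21.5 -18.5
```

```text
t: 38.8
tool_pos: [0.4581, -0.1351, 0.0225]
orientation: [3.099, -0.504, 0.003]
force: [0.5, -0.3, -0.3]
opening: 0.0557
t 38.8 tcp [ 458.1 -135.1   22.5] phi -18.48 open 55.7 F [ 0.5 -0.3 -0.3]
shift now-axes [-1.1 -0.4  1. ] final-axes [-1.1 -0.4  1. ] turn [ 0.001 -0.002  0.   ] q6 1.5
```

Good. Lower 1 mm, release and rise.

```bash
python3 -m pendant '[{"translation":[-1,0,1],"twist":[0,0,0],"grip":-1},{"translation":[0,0,0],"twist":[0,0,0],"grip":-1},{"translation":[0,0,0],"twist":[0,0,0],"grip":0.6},{"translation":[0,0,0],"twist":[0,0,0],"grip":0.8},{"translation":[0,0,0],"twist":[0,0,0],"grip":0.8},{"translation":[0,0,-5],"twist":[0,0,0],"grip":1},{"translation":[0,0,-20],"twist":[0,0,0],"grip":1},{"translation":[0,0,-35],"twist":[0,0,0],"grip":1},{"translation":[0,0,-30],"twist":[0,0,0],"grip":1},{"translation":[0,0,-15],"twist":[0,0,0],"grip":1}]'; python3 go.py 614.8 -281.9 110 16.9
```

```text
t: 39.8
tool_pos: [0.4546, -0.1336, 0.1286]
orientation: [3.101, -0.505, -0.006]
force: [-0.4, 0.1, 0.2]
opening: 0.0928
t 39.8 tcp [ 454.6 -133.6  128.6] phi -18.48 open 92.8 F [-0.4  0.1  0.2]
shift now-axes [199.   89.8  17.9] final-axes [110.2 188.4  18.6] turn [-0.     0.004 -0.618] q6 1.5
```

```bash
python3 -m pendant '[{"translation":[15,7,0],"twist":[0,0,0],"grip":1},{"translation":[30,13,0],"twist":[0,0,0],"grip":1},{"translation":[40,18,0],"twist":[0,0,0],"grip":1},{"translation":[40,18,0],"twist":[0,0,0],"grip":1},{"translation":[35,16,0],"twist":[0,0,0],"grip":1},{"translation":[18,8,0],"twist":[0,0,-0.03],"grip":1},{"translation":[5,2,0],"twist":[0,0,-0.08],"grip":1},{"translation":[0,0,0],"twist":[0,0,-0.11],"grip":1},{"translation":[0,0,0],"twist":[0,0,-0.12],"grip":1},{"translation":[0,0,0],"twist":[0,0,-0.1],"grip":1}]'; python3 go.py 614.8 -281.9 40 16.9
```

```text
t: 40.8
tool_pos: [0.6112, -0.2765, 0.1362]
orientation: [3.131, 0.207, 0.007]
force: [1.0, 0.2, 0.5]
opening: 0.093
t 40.8 tcp [ 611.2 -276.5  136.2] phi 7.58 open 93.0 F [1.  0.2 0.5]
shift now-axes [ 2.4  5.4 96.2] final-axes [ 1.8  6.2 96.2] turn [ 0.004 -0.004 -0.163] q6 0.94
```

```bash
python3 - <<'E'
from h import *
p,d,i=cam("top");P=pts(d,i);np.savez("t7.npz",p=p,d=d)
m=(np.hypot(P[...,0]-.457,P[...,1]+.134)<.07)&(P[...,2]>.06)&(P[...,2]<.075)
q=(P[m][:,:2]*1000).astype(np.float32).copy();print(len(q),np.median(P[m][:,2]),cv2.minAreaRect(q))
cv2.imwrite("pics/t7.png",cv2.resize(p[130:330,280:480,::-1],None,fx=3,fy=3))
E
```

```text
116 0.06553631516930425 ((460.4280090332031, -125.68555450439453), (34.32707977294922, 90.19914245605469), 71.63438415527344)
```

View pics/t7.png

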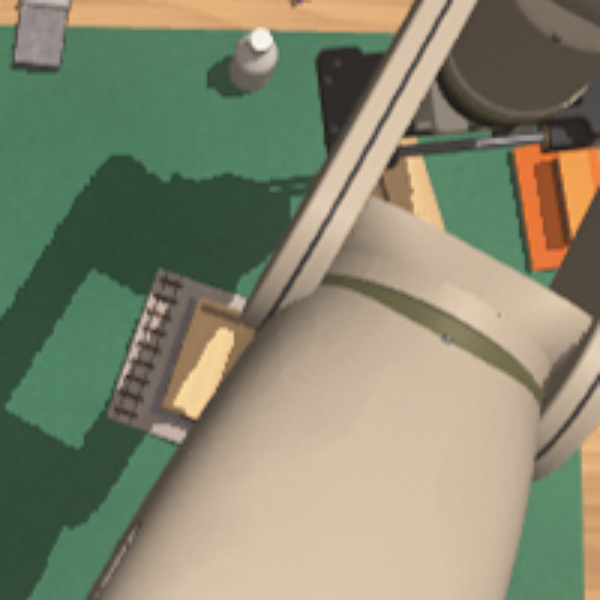

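Shed is squared on the foundation (long-side angle 71.6°, visible edges fit a centre near (457,-136)). The glue bottle at (253,60) is undisturbed. Next the roof.

```bash
python3 -m pendant '[{"translation":[2,5,0],"twist":[0,0,-0.06],"grip":1},{"translation":[0,0,10],"twist":[0,0,-0.05],"grip":1},{"translation":[0,0,15],"twist":[0,0,-0.02],"grip":1},{"translation":[0,0,15],"twist":[0,0,0],"grip":1},{"translation":[0,0,10],"twist":[0,0,0],"grip":1},{"translation":[0,0,5],"twist":[0,0,0],"grip":1},{"translation":[0,0,0],"twist":[0,0,0],"grip":1},{"translation":[0,0,0],"twist":[0,0,0],"grip":1},{"translation":[0,0,0],"twist":[0,0,0],"grip":1},{"translation":[0,0,0],"twist":[0,0,0],"grip":1}]'; python3 go.py 614.8 -281.9 24 16.9
```

```text
t: 41.85
tool_pos: [0.6139, -0.281, 0.0781]
orientation: [3.112, 0.408, 0.006]
force: [0.2, -0.1, 0.3]
opening: 0.0929
t 41.85 tcp [ 613.9 -281.    78.1] phi 14.96 open 92.9 F [ 0.2 -0.1  0.3]
shift now-axes [ 0.5  0.9 54.1] final-axes [ 0.6  1.2 54.1] turn [ 0.004 -0.003 -0.034] q6 0.8
```

```bash
python3 -m pendant '[{"translation":[0,1,5],"twist":[0.003,-0.003,-0.025],"grip":1},{"translation":[0,0,12],"twist":[0,0,0],"grip":1},{"translation":[0,0,14],"twist":[0,0,0],"grip":1},{"translation":[0,0,10],"twist":[0,0,0],"grip":1},{"translation":[0,0,5],"twist":[0,0,0],"grip":1},{"translation":[0,0,0],"twist":[0,0,0],"grip":1},{"translation":[0,0,0],"twist":[0,0,0],"grip":1},{"translation":[0,0,0],"twist":[0,0,0],"grip":1},{"translation":[0,0,0],"twist":[0,0,0],"grip":1},{"translation":[0,0,0],"twist":[0,0,0],"grip":1}]'; python3 go.py 614.8 -281.9 24 16.9
```

```text
t: 42.85
tool_pos: [0.6145, -0.2823, 0.0285]
orientation: [3.108, 0.451, 0.001]
force: [0.2, -0.0, -0.3]
opening: 0.0931
t 42.85 tcp [ 614.5 -282.3   28.5] phi 16.51 open 93.1 F [ 0.2 -0.  -0.3]
shift now-axes [ 0.4 -0.3  4.5] final-axes [ 0.4 -0.3  4.5] turn [ 0.001 -0.    -0.007] q6 0.78
```

```bash
python3 -m pendant '[{"translation":[0,0,4],"twist":[0,0,-0.005],"grip":1},{"translation":[0,0,0],"twist":[0,0,0],"grip":1},{"translation":[0,0,0],"twist":[0,0,0],"grip":-1},{"translation":[0,0,0],"twist":[0,0,0],"grip":-1},{"translation":[0,0,0],"twist":[0,0,0],"grip":-1},{"translation":[0,0,0],"twist":[0,0,0],"grip":-1},{"translation":[0,0,0],"twist":[0,0,0],"grip":-1},{"translation":[0,0,0],"twist":[0,0,0],"grip":-1},{"translation":[0,0,0],"twist":[0,0,0],"grip":-1},{"translation":[0,0,0],"twist":[0,0,0],"grip":-1}]' 15; python3 -m pendant '[{"translation":[0,0,0],"twist":[0,0,0],"grip":-1},{"translation":[0,0,0],"twist":[0,0,0],"grip":-1},{"translation":[0,0,0],"twist":[0,0,0],"grip":-1},{"translation":[0,0,0],"twist":[0,0,0],"grip":-1},{"translation":[0,0,0],"twist":[0,0,0],"grip":-1},{"translation":[0,0,0],"twist":[0,0,0],"grip":-1},{"translation":[0,0,0],"twist":[0,0,0],"grip":-1},{"translation":[0,0,0],"twist":[0,0,0],"grip":-1},{"translation":[0,0,0],"twist":[0,0,0],"grip":-1},{"translation":[0,0,0],"twist":[0,0,0],"grip":-1}]';python3 go.py 614.8 -281.9 24 16.9
```

```text
t: 43.85
tool_pos: [0.6153, -0.2827, 0.0253]
orientation: [3.106, 0.459, 0.003]
force: [0.4, 0.5, -0.2]
opening: 0.0336
t: 44.85
tool_pos: [0.6153, -0.2827, 0.0253]
orientation: [3.106, 0.459, 0.003]
force: [-0.2, 0.6, -0.4]
opening: 0.0002
t 44.85 tcp [ 615.3 -282.7   25.3] phi 16.82 open 0.2 F [-0.2  0.6 -0.4]
shift now-axes [-0.2 -0.9  1.3] final-axes [-0.2 -0.9  1.3] turn [ 0.002 -0.002 -0.001] q6 0.77
```

```bash
python3 - <<'E'
from h import *
from scipy.spatial.transform import Rotation as R
p,d,i=cam("side");cv2.imwrite("pics/s8.png",cv2.resize(p[90:240,220:420,::-1],None,fx=3.5,fy=3.5))
s=robot.read_state();P=pts(d,i);Q=R.from_rotvec(s["orientation"]).inv().apply((P-s["tool_pos"]).reshape(-1,3))*1000
q=Q[(abs(Q[:,0])<15)&(abs(Q[:,1])<25)&(Q[:,2]<30)&(Q[:,2]>-90)]
h=np.histogram(q[:,2],np.arange(-90,31,5));print(dict(zip(h[1].astype(int).tolist(),h[0].tolist())))
E
```

```text
{-90: 0, -85: 0, -80: 0, -75: 0, -70: 0, -65: 1, -60: 14, -55: 8, -50: 13, -45: 10, -40: 4, -35: 3, -30: 1, -25: 48, -20: 28, -15: 18, -10: 17, -5: 16, 0: 22, 5: 38, 10: 10, 15: 1, 20: 0, 25: 0}
```

View pics/s8.png

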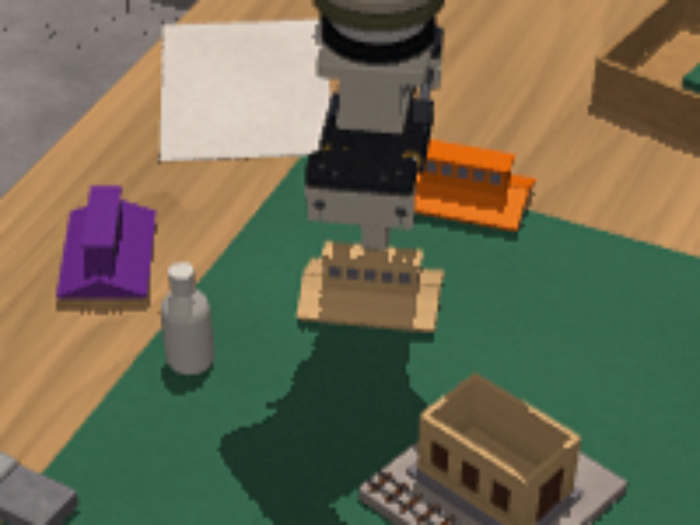

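The tips closed just above the cap (375,240), so they sit about 28 mm behind the reported TCP at every opening. The roof is intact. I reopen and go about 27 mm lower.

```bash
python3 -m pendant '[{"translation":[0,0,0],"twist":[0,0,0],"grip":1},{"translation":[0,0,0],"twist":[0,0,0],"grip":1},{"translation":[0,0,0],"twist":[0,0,0],"grip":1},{"translation":[0,0,0],"twist":[0,0,0],"grip":1},{"translation":[0,0,0],"twist":[0,0,0],"grip":1},{"translation":[0,0,0],"twist":[0,0,0],"grip":1},{"translation":[0,0,0],"twist":[0,0,0],"grip":1},{"translation":[0,0,0],"twist":[0,0,0],"grip":1},{"translation":[0,0,0],"twist":[0,0,0],"grip":1},{"translation":[0,0,0],"twist":[0,0,0],"grip":1}]'; python3 -m pendant '[{"translation":[0,0,0],"twist":[0,0,0],"grip":1},{"translation":[0,-1,6],"twist":[0,0,0],"grip":1},{"translation":[0,0,8],"twist":[0,0,0],"grip":1},{"translation":[0,0,6],"twist":[0,0,0],"grip":1},{"translation":[0,0,3],"twist":[0,0,0],"grip":1},{"translation":[0,0,1],"twist":[0,0,0],"grip":1},{"translation":[0,0,0],"twist":[0,0,0],"grip":1},{"translation":[0,0,0],"twist":[0,0,0],"grip":1},{"translation":[0,0,0],"twist":[0,0,0],"grip":1},{"translation":[0,0,0],"twist":[0,0,0],"grip":1}]';python3 go.py 614.8 -281.9 -2 16.9
```

```text
t: 45.9
tool_pos: [0.6152, -0.2827, 0.0253]
orientation: [3.106, 0.459, 0.003]
force: [0.2, 0.5, -0.2]
opening: 0.0756
t: 46.9
tool_pos: [0.6145, -0.2814, -0.0016]
orientation: [3.106, 0.459, 0.002]
force: [0.9, 0.2, 0.2]
opening: 0.0929
t 46.9 tcp [ 614.5 -281.4   -1.6] phi 16.82 open 92.9 F [0.9 0.2 0.2]
shift now-axes [0.1 0.5 0.4] final-axes [0.1 0.5 0.4] turn [ 0.002 -0.001 -0.001] q6 0.77
```

```bash
python3 -m pendant '[{"translation":[0,0,0],"twist":[0,0,0],"grip":-1},{"translation":[0,0,0],"twist":[0,0,0],"grip":-1},{"translation":[0,0,0],"twist":[0,0,0],"grip":-1},{"translation":[0,0,0],"twist":[0,0,0],"grip":-1},{"translation":[0,0,0],"twist":[0,0,0],"grip":-1},{"translation":[0,0,0],"twist":[0,0,0],"grip":-1},{"translation":[0,0,0],"twist":[0,0,0],"grip":-1},{"translation":[0,0,0],"twist":[0,0,0],"grip":-1},{"translation":[0,0,0],"twist":[0,0,0],"grip":-1},{"translation":[0,0,0],"twist":[0,0,0],"grip":-1}]' 15; python3 -m pendant '[{"translation":[0,0,0],"twist":[0,0,0],"grip":-1},{"translation":[0,0,0],"twist":[0,0,0],"grip":-1},{"translation":[0,0,0],"twist":[0,0,0],"grip":-1},{"translation":[0,0,0],"twist":[0,0,0],"grip":-1},{"translation":[0,0,0],"twist":[0,0,0],"grip":-1},{"translation":[0,0,-15],"twist":[0,0,0],"grip":-1},{"translation":[0,0,-30],"twist":[0,0,0],"grip":-1},{"translation":[0,0,-30],"twist":[0,0,0],"grip":-1},{"translation":[0,0,-20],"twist":[0,0,0],"grip":-1},{"translation":[0,0,0],"twist":[0,0,0],"grip":-1}]';python3 go.py 457 -135.5 120 -18.4
```

```text
t: 47.9
tool_pos: [0.615, -0.2817, -0.0008]
orientation: [3.106, 0.459, 0.003]
force: [0.6, 0.5, 0.2]
opening: 0.0198
t: 48.9
tool_pos: [0.614, -0.281, 0.0999]
orientation: [3.107, 0.459, 0.001]
force: [0.8, -0.2, -0.8]
opening: 0.0199
t 48.9 tcp [ 614.  -281.    99.9] phi 16.82 open 19.9 F [ 0.8 -0.2 -0.8]
shift now-axes [-108.1 -184.7  -20.3] final-axes [-194.9  -88.5  -20.1] turn [ 0.001 -0.001  0.615] q6 0.77
```

```bash
python3 -m pendant '[{"translation":[-8,-14,-5],"twist":[0,0,0],"grip":-1},{"translation":[-15,-26,-8],"twist":[0,0,0],"grip":-1},{"translation":[-20,-34,-4],"twist":[0,0,0],"grip":-1},{"translation":[-20,-34,0],"twist":[0,0,0],"grip":-1},{"translation":[-18,-31,0],"twist":[0,0,0],"grip":-1},{"translation":[-12,-21,0],"twist":[0,0,0],"grip":-1},{"translation":[-6,-10,0],"twist":[0,0,0.04],"grip":-1},{"translation":[0,0,0],"twist":[0,0,0.08],"grip":-1},{"translation":[0,0,0],"twist":[0,0,0.1],"grip":-1},{"translation":[0,0,0],"twist":[0,0,0.1],"grip":-1}]';python3 go.py 457 -135.5 85 -18.4
```

```text
t: 49.9
tool_pos: [0.4613, -0.1407, 0.1121]
orientation: [3.141, -0.056, -0.002]
force: [-0.3, -0.3, -0.8]
opening: 0.0199
t 49.9 tcp [ 461.3 -140.7  112.1] phi -2.06 open 19.9 F [-0.3 -0.3 -0.8]
shift now-axes [-4.5 -5.  27.1] final-axes [-5.8 -3.6 27.1] turn [0.    0.001 0.285] q6 1.2
```

```bash
python3 -m pendant '[{"translation":[-2,-2,0],"twist":[0,0,0.08],"grip":-1},{"translation":[-2,-1,0],"twist":[0,0,0.08],"grip":-1},{"translation":[0,0,0],"twist":[0,0,0.05],"grip":-1},{"translation":[0,0,0],"twist":[0,0,0.02],"grip":-1},{"translation":[0,0,0],"twist":[0,0,0],"grip":-1},{"translation":[0,0,0],"twist":[0,0,0],"grip":-1},{"translation":[0,0,0],"twist":[0,0,0],"grip":-1},{"translation":[0,0,0],"twist":[0,0,0],"grip":-1},{"translation":[0,0,0],"twist":[0,0,0],"grip":-1},{"translation":[0,0,0],"twist":[0,0,0],"grip":-1}]';python3 go.py 457 -135.5 80 -18.4
python3 - <<'E'
from h import *
p,d,i=cam("top");P=pts(d,i)
z=P[...,2]
m=(np.hypot(P[...,0]-.457,P[...,1]+.134)<.075)&(z>.06)&(z<.072)
q=(P[m][:,:2]*1000).astype(np.float32).copy();print(len(q), cv2.minAreaRect(q) if len(q) else "")
p,d,i=cam("side");P=pts(d,i);z=P[...,2]
for a,b in((.06,.07),(.10,.125)):
    m=(np.hypot(P[...,0]-.457,P[...,1]+.134)<.075)&(z>a)&(z<b)
    q=(P[m][:,:2]*1000).astype(np.float32).copy();print(len(q),np.median(P[m],0).round(3), cv2.minAreaRect(q))
cv2.imwrite("pics/s9.png",cv2.resize(p[120:280,280:450,::-1],None,fx=4,fy=3.75))
E
```

```text
t: 50.9
tool_pos: [0.455, -0.1362, 0.1087]
orientation: [-3.111, 0.43, 0.008]
force: [-0.3, 0.4, -0.8]
opening: 0.0197
t 50.9 tcp [ 455.  -136.2  108.7] phi -15.74 open 19.7 F [-0.3  0.4 -0.8]
shift now-axes [ 1.9 -1.2 28.7] final-axes [ 1.7 -1.3 28.7] turn [-0.     0.005  0.046] q6 1.45
0 
218 [ 0.452 -0.116  0.065] ((457.8926696777344, -134.3582763671875), (60.23035430908203, 92.4840316772461), 71.20030212402344)
338 [ 0.452 -0.11   0.122] ((455.8630676269531, -134.99407958984375), (70.99244689941406, 104.33187103271484), 73.56620788574219)
```

View pics/s9.png

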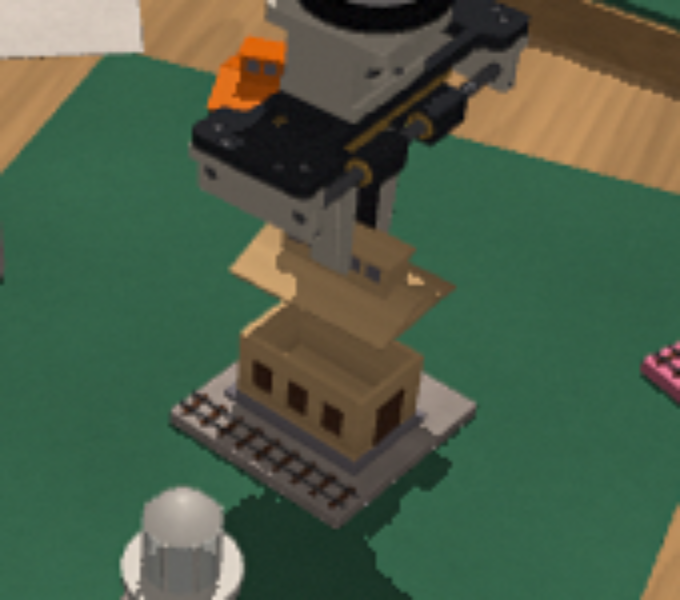

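The roof is held level above the shed (345,285). Shed at (457.9,-134.4), roof about 2 mm off. I centre it and lower.

```bash
python3 -m pendant '[{"translation":[1,-1,4],"twist":[0,0.004,0.04],"grip":-1},{"translation":[1,0,8],"twist":[0,0,0.002],"grip":-1},{"translation":[0,0,8],"twist":[0,0,0],"grip":-1},{"translation":[0,0,4],"twist":[0,0,0],"grip":-1},{"translation":[0,0,0],"twist":[0,0,0],"grip":-1},{"translation":[0,0,0],"twist":[0,0,0],"grip":-1},{"translation":[0,0,0],"twist":[0,0,0],"grip":-1},{"translation":[0,0,0],"twist":[0,0,0],"grip":-1},{"translation":[0,0,0],"twist":[0,0,0],"grip":-1},{"translation":[0,0,0],"twist":[0,0,0],"grip":-1}]';python3 go.py 457.3 -135.2 59.2 -18.6
```

```text
t: 52.0
tool_pos: [0.4574, -0.136, 0.0833]
orientation: [-3.103, 0.492, 0.002]
force: [0.5, 0.1, -0.3]
opening: 0.0199
t 52.0 tcp [ 457.4 -136.    83.3] phi -18.03 open 19.9 F [ 0.5  0.1 -0.3]
shift now-axes [-0.3 -0.7 24.1] final-axes [-0.4 -0.7 24.1] turn [0.    0.001 0.01 ] q6 1.49
```

```bash
python3 -m pendant '[{"translation":[0,-1,4],"twist":[0,0,0.008],"grip":-1},{"translation":[0,0,5],"twist":[0,0,0],"grip":-1},{"translation":[0,0,4],"twist":[0,0,0],"grip":-1},{"translation":[0,0,4],"twist":[0,0,0],"grip":-1},{"translation":[0,0,2],"twist":[0,0,0],"grip":-1},{"translation":[0,0,1],"twist":[0,0,0],"grip":-1},{"translation":[0,0,1],"twist":[0,0,0],"grip":-1},{"translation":[0,0,0],"twist":[0,0,0],"grip":-1},{"translation":[0,0,0],"twist":[0,0,0],"grip":-1},{"translation":[0,0,0],"twist":[0,0,0],"grip":-1}]';python3 go.py 457.3 -135.2 59.2 -18.6
```

```text
t: 53.0
tool_pos: [0.4577, -0.1349, 0.0603]
orientation: [-3.1, 0.506, 0.002]
force: [0.6, -0.0, -0.3]
opening: 0.0199
t 53.0 tcp [ 457.7 -134.9   60.3] phi -18.52 open 19.9 F [ 0.6 -0.  -0.3]
shift now-axes [-0.2  0.4  1.1] final-axes [-0.2  0.4  1.1] turn [0.    0.001 0.001] q6 1.5
```

```bash
python3 -m pendant '[{"translation":[0,0,1],"twist":[0,0,0],"grip":-1},{"translation":[0,0,0],"twist":[0,0,0],"grip":-1},{"translation":[0,0,0],"twist":[0,0,0],"grip":1},{"translation":[0,0,0],"twist":[0,0,0],"grip":1},{"translation":[0,0,0],"twist":[0,0,0],"grip":1},{"translation":[0,0,0],"twist":[0,0,0],"grip":1},{"translation":[0,0,0],"twist":[0,0,0],"grip":1},{"translation":[0,0,0],"twist":[0,0,0],"grip":1},{"translation":[0,0,0],"twist":[0,0,0],"grip":1},{"translation":[0,0,0],"twist":[0,0,0],"grip":1}]';python3 go.py 457.3 -135.2 59.2 -18.6;python3 -m pendant '[{"translation":[0,0,-8],"twist":[0,0,0],"grip":1},{"translation":[0,0,-20],"twist":[0,0,0],"grip":1},{"translation":[0,0,-30],"twist":[0,0,0],"grip":1},{"translation":[0,0,-30],"twist":[0,0,0],"grip":1},{"translation":[0,0,-20],"twist":[0,0,0],"grip":1},{"translation":[0,20,0],"twist":[0,0,0],"grip":1},{"translation":[0,35,0],"twist":[0,0,0],"grip":1},{"translation":[0,40,0],"twist":[0,0,0],"grip":1},{"translation":[0,40,0],"twist":[0,0,0],"grip":1},{"translation":[0,40,0],"twist":[0,0,0],"grip":1}]'
```

```text
t: 54.0
tool_pos: [0.4583, -0.1352, 0.06]
orientation: [3.101, -0.506, 0.0]
force: [1.1, 0.2, 0.8]
opening: 0.0791
t 54.0 tcp [ 458.3 -135.2   60. ] phi -18.52 open 79.1 F [1.1 0.2 0.8]
shift now-axes [-0.9  0.3  0.8] final-axes [-0.9  0.3  0.8] turn [ 0.    -0.     0.001] q6 1.5
t: 55.0
tool_pos: [0.4037, -0.3026, 0.1795]
orientation: [3.101, -0.491, 0.009]
force: [0.7, -0.6, 0.6]
opening: 0.0929
```

Move further aside for a clear final check.

```bash
python3 -m pendant '[{"translation":[0,35,0],"twist":[0,0,0],"grip":1},{"translation":[0,35,0],"twist":[0,0,0],"grip":1},{"translation":[0,30,0],"twist":[0,0,0],"grip":1},{"translation":[0,30,0],"twist":[0,0,0],"grip":1},{"translation":[0,20,0],"twist":[0,0,0],"grip":1},{"translation":[0,10,0],"twist":[0,0,0],"grip":1},{"translation":[0,0,0],"twist":[0,0,0],"grip":1},{"translation":[0,0,0],"twist":[0,0,0],"grip":1},{"translation":[0,0,0],"twist":[0,0,0],"grip":1},{"translation":[0,0,0],"twist":[0,0,0],"grip":1}]'
python3 - <<'E'
from h import *
p,d,i=cam("top");P=pts(d,i);np.savez("t9.npz",p=p,d=d)
for n,u,v,r,a,b in[("roof sky",352,248,45,.096,.12),("roof all",352,248,45,.064,.12),("lantern disc",250,240,40,.134,.142),("dome",250,240,40,.18,.195),("jar",224,148,20,.03,.07),("glue",364,150,20,.02,.1),("brush",296,120,45,.004,.04)]: print(n,meas(P,u,v,r,a,b))
q,_,_=cam("side");cv2.imwrite("pics/f.png",np.hstack([p[130:330,200:400,::-1].repeat(2,0).repeat(2,1),q[130:330,250:450,::-1].repeat(2,0).repeat(2,1)]))
E
```

```text
t: 56.0
tool_pos: [0.3501, -0.4639, 0.1849]
orientation: [3.098, -0.498, 0.014]
force: [0.0, 0.1, 0.9]
opening: 0.0928
roof sky {'n': 358, 'z': 105.5, 'mean': array([ 457.6, -136.5], dtype=float32), 'circ': array([ 458.2, -135.5,   76.4]), 'rect': array([ 457.8, -136.7,   24.1,   74.4,   72.3])}
roof all {'n': 1348, 'z': 77.4, 'mean': array([ 456.8, -135.8], dtype=float32), 'circ': array([ 458. , -136.1,  121.8]), 'rect': array([ 457.7, -136.8,   68.8,  104.4,   71.3])}
lantern disc {'n': 251, 'z': 137.6, 'mean': array([438.3,  99.9], dtype=float32), 'circ': array([440.5, 104.4,  55.9]), 'rect': array([440.7, 104.7,  54.1,  53.9,   2.6])}
dome {'n': 139, 'z': 184.2, 'mean': array([440.5, 104.1], dtype=float32), 'circ': array([441. , 105.1,  30. ]), 'rect': array([441.3, 103.6,  26.9,  26.3,   1.3])}
jar {'n': 248, 'z': 53.6, 'mean': array([704.4, 174.7], dtype=float32), 'circ': array([705.9, 176.1,  40.6]), 'rect': array([7.059e+02, 1.759e+02, 3.930e+01, 3.740e+01, 4.000e-01])}
glue {'n': 226, 'z': 57.3, 'mean': array([ 702.8, -165.9], dtype=float32), 'circ': array([ 707.7, -167.6,   35.3]), 'rect': array([ 705.7, -167.3,   35.1,   29.2,   78. ])}
brush {'n': 814, 'z': 17.4, 'mean': array([774.8,   3.4], dtype=float32), 'circ': array([791.1,   1.1, 172.1]), 'rect': array([791.6,   2.9,  44.7, 170.2,  82.3])}
```

View pics/f.png

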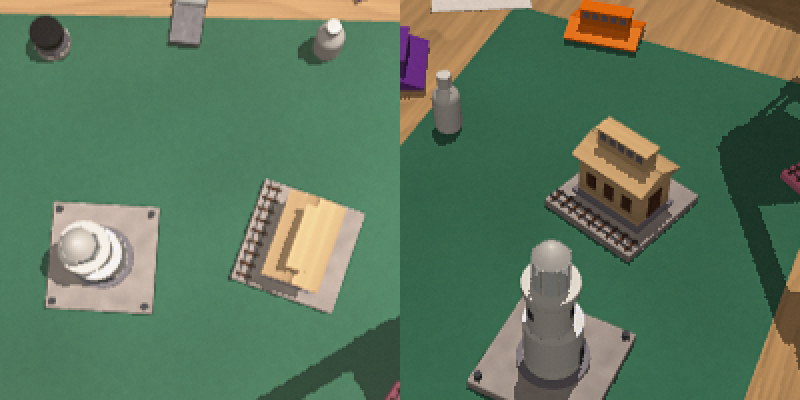

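The final picture shows both buildings complete, upright and released. The roof's skylight top is at 105.5 mm (expected 106), about 2 mm off the shed's centre and parallel to the foundation. Jar, glue and brush are where they were.

```bash
python3 -c "
from plant import robot
print(robot.close_job())"
```

```text
the job is handed in; nothing more can be done
None
```

Both buildings are assembled and the job is handed in, at about 56 s on the robot's clock; no verdict was reported. I built the tower in the required order (wide drum, narrow drum, lantern), then set the shed on its foundation and put the roof on it.

**Last checks:**

| Part | Measured | Expected |
|---|---|---|
| Wide drum top (before narrow drum) | 76.3 mm, under 1 mm off centre | 76 mm |
| Narrow drum top (before lantern) | 126.8 mm, about 3 mm off the wide drum | 126 mm |
| Lantern disc top | 137.6 mm, under 1 mm off the narrow drum | 138 mm |
| Shed (before roof) | about 1 mm off its foundation's centre, long side parallel | within 12 mm |
| Roof skylight top | 105.5 mm, about 2 mm off the shed, ridge parallel within 1–2° | 106 mm |

The jar and glue bottle measured within 1 mm of their start. The brush's centre read within 3 mm, though its outline came out 7 mm shorter, which I take as depth noise.

**What went wrong or disagreed:** the fingertips turned out to sit about 28–37 mm behind the reported TCP. My first grips on the narrow drum and the roof therefore closed too high. The drum did not move and the roof showed no shift in the picture. I went lower and both second grips held.

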